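# Lock a coil on its test stand with a hairpin clip

## Task

Lower (do not drop) the coil with the tapered foot over the pin of the test stand until its cone sits fully home in the cup and its lower flange is flush on the rim. Then slide the straight leg of the hairpin clip through the cross hole of the pin, above the coil, until the clip's sprung leg snaps round the shank, and let go. Leave the other things on the bench where they are.

Things in the scene. Friction and masses are not known exactly. Their poses are not given: they have to be found in the camera images.
- coil_mid (a point): Centre of the loose coil to mount: black spool wound with copper, 0.22 kg, 60 mm tall, upright on the bench. Bottom up: conical foot 12 mm tall, diameter 36 widening to 48 mm; flange 60 mm wide, 4 mm thick; round body 50 mm wide to the top; 30 mm bore right through. Point on the axis, 30 mm above the bottom, z up. Grip the body across, about 42 mm above the bottom, to clear the stand.
- cup_rim (a point): Centre of the cup's rim on the fixed stand, 28 mm above the bench. Base plate 110 x 90 x 12 mm; aluminium cup 68 mm wide, its conical bore 51 mm wide at the rim, 39 mm at 12 mm depth (1.5 mm play for the coil's foot); on its axis a steel pin 24 mm thick, to 94 mm above the bench, last 6 mm tapered. Coil home: its flange lies on the rim, its centre 18 mm above this point.
- pin_hole (a point): Centre of the pin's cross hole, on the pin's axis 81 mm above the bench: 13 mm below the pin's top, 5 mm above the top of a seated coil. The hole, 10 mm wide and high, runs right through along this point's x axis (horizontal); the clip may enter from either end.
- clip_tab (a point): Grip point of the loose hairpin clip, 90 g, 5 mm steel wire lying flat on the bench, with an upright black pull tab in its bend: 30 mm long (x), 10 mm thick (y), 54 mm tall. Point in the tab's middle, 27 mm above the clip's underside; x along the straight leg towards its tip, z up. Beside the tab the wire is 5 mm tall and reaches 10 mm to each side.
- clip_home (a point): Point on the clip's straight leg that is at the centre of the pin's cross hole when the clip is home: 60 mm ahead (+x) of the tab's middle, 7.25 mm to its -y side, 24.5 mm below the grip point. Axes as for clip_tab. The straight leg's tip is 51 mm ahead of it (last 7 mm 3.4 mm thick). Push level along x.
- plain_mid (a point): Centre of another loose coil, not to be used: 64 mm in diameter, 42 mm tall, flat flanges and no tapered foot; stands on the bench, point half-way up.
- driver_grip (a point): Grip of a grey screwdriver lying on the bench, to be left alone.
- cap_center (a point): Centre of a small white plastic cap, 26 mm in diameter, 24 mm tall, to be left alone.
- ferrite_mid (a point): Centre of a grey ferrite ring, 36 mm in diameter, 12 mm tall, lying on the bench, to be left alone.
- spring_leg (a joint): Opening of the clip's wavy sprung leg (+y side, its tip 95 mm ahead of the tab's middle) about its root at the tab, rad: 0 at rest, about 0.06 while it rides over the shank, near 0 again once it has snapped round it. Riding over takes about 4 to 10 N of push. Friction stops it from drawing itself home: push until home. Let go, it sags a little onto the coil.
Mind the look-alikes: they are no part of the job. What is shaped like the part that bears coil_mid but pink or purple is not meant.

How it is judged:
On the way, in this order (a step that is already met when the one before it is completed fails the run):
1. the coil with the tapered foot is seated in the cup, over the pin (z of coil_mid in the frame of cup_rim between 0.014 and 0.021 m and horizontal distance between coil_mid and cup_rim below 0.005 m and angle between coil_mid's own z axis and vertical below 0.09 rad), for 0.2 s.
2. the clip is home in the pin, above the seated coil (all of step 1 and distance between clip_home and pin_hole below 0.006 m and angle between the x axis of clip_tab and the x axis of pin_hole, either way round below 0.3 rad and angle between clip_tab's own z axis and vertical below 0.4 rad), for 0.2 s.
At the end, for the whole second after the job is handed in: Coil centre 14 to 21 mm above the cup rim's centre, within 5 mm sideways, tilt under 5 deg. Clip's home point within 6 mm of the hole's centre, its leg within 17 deg of the hole's axis, tab upright within 23 deg, sprung leg back below 0.05 rad. Coil and clip at rest (all of step 2 and value of joint spring_leg below 0.05 rad and linear speed of each of coil, clip below 0.02 m/s); the robot touches nothing.
It fails at once if the coil is dropped onto the stand (faster than 0.7 m/s over the pin) (horizontal distance between coil_mid and cup_rim below 0.02 m and z of coil_mid in the frame of cup_rim below 0.1 m and linear speed of coil above 0.7 m/s).
It fails at once if the plain coil is moved by more than 30 mm (distance of plain_mid from where it was at the start of the episode above 0.03 m).
It fails at once if the screwdriver is moved by more than 30 mm (distance of driver_grip from where it was at the start of the episode above 0.03 m).
It fails at once if the white cap is moved by more than 30 mm (distance of cap_center from where it was at the start of the episode above 0.03 m).
It fails at once if the grey ferrite ring is moved by more than 30 mm (distance of ferrite_mid from where it was at the start of the episode above 0.03 m).
It also fails if it takes over 62 s, if anything falls off the work surface, if the arm or the gripper's body presses on something with over 40 N, if the wrist force passes 120 N, or if a joint passes its speed limit or range.

## Robot

A 6-joint arm with a two-finger parallel gripper is mounted at the origin on the work surface. World frame = base frame: x ahead of the robot, y to its left, z up, the work surface at z = 0. Lengths are in m, angles in rad, forces in N, time in s.
With the tool pointing down it reaches from about 0.425 to 0.95 m from the base axis. Payload 3.5 kg.
Tool frame: the origin (TCP) lies at the very end of the fingers, on their centre line; the grasp point (between the pads) lies 19 mm behind it; z points along the fingers, x is the direction in which the jaws open and shut, and the axes are right-handed (so a half turn about z gives the same grasp; the last joint's range is limited). The gripper opens to 85 mm and grips with 20 to 120 N. Pads are 22 mm wide; open, the fingers measure 114 mm over their backs; the gripper's body (76 mm by 85 mm) begins 54 mm behind the grasp point. The pads swing forward as they close: fully open they stand 13 mm farther back than shut.
Start: joints at [1.09, 0.286, 1.577, -0, 1.279, -0.15], TCP at [0.219, 0.638, 0.231] pointing down, gripper open.
Joint ranges: [-2.77, 2.77], [-0.9, 2.22], [0.21, 2.48], [-1.53, 4.67], [0.24, 2.81], [-2.84, 2.84]. Speed limits (rad/s): [2.79, 2.79, 3.14, 3.14, 3.14, 3.14].

## Interface

Orientations are given as [roll, pitch, yaw] about the fixed x, y, z axes, in that order (R = Rz(yaw) Ry(pitch) Rx(roll)).
In Python, from rig import bot, viewer, workorder gives the robot as it stands. The module is installed in compiled form; this text tells all that it offers.
- The arm moves only by the shell command python3 -m pendant 'ROWS'. ROWS is JSON, a list of rows, each a list of 5 numbers: the shift along the tool's x, y, z in cm, then the turn about the tool's z in degrees, then the opening, from 0 (shut) to 1 (fully open). A call has 1 to 12 rows; each row shifts and turns the pose as measured when the row begins, along the tool's axes as they then stand; what a row does not reach is not made up. A row lasts 1/8 s, in which the tool goes at most 62.5 mm and 10.7 degrees, less where a joint would pass 70% of its speed; a pose out of reach is approached as far as the arm can. A call with a gripper value outside its range is refused whole. The fingers move at their own pace and stop on an object; the grip force is fixed at half the most. Time passes only in rows, so rows that do not move let the fingers close. It gives the time, the measured TCP pose, the force and the opening at its end, in the units of the state.
- bot.state(): the state, without advancing time (a new reading comes with each control period).
- viewer.read_camera(name): name is "scene" or "top" or "wrist"; returns a dict with "img" (384x512x3 uint8, red, green, blue), "z_map" (384x512 float32, m along the optical axis (not along the pixel's ray), 0 where there is no reading), "fx", "fy", "cx", "cy" (pixels), "T" (4x4, takes a point from camera to world coordinates). Camera axes: x right, y down, z forward; pixel columns grow to the right and rows downward; lengths in m; the calibration is good to about 2 mm. A picture is of the moment at which its call begins.
- workorder.finish_job(): hands the job in, once; it reports no verdict.
The state is a dict: "time": time; "q": joint angles; "dq": joint speeds; "joint_torque": joint torques, N m; "eef_pos": TCP position; "tool_rot": TCP orientation; "ft_force": force on the tool from outside, world axes, zero at the start; "wrist_torque": the same for the moment, N m; "width": finger opening in m.
Only numpy, scipy, OpenCV 4.12 (cv2) and the standard library are available. Lean on these libraries where they do the work, as an engineer would, in place of code of your own. Each camera call takes 0.05 s, during which the arm holds its last target.

## Working session

There is one attempt and no reset: what is moved stays moved. The work goes in short steps, Python scripts to look and compute and a shell command to move; the robot and the scene stay as the last step left them, time stands still between calls to the robot, and variables do not carry over. Pictures are saved under pics/ and viewed, and the job is handed in when it is done.

```bash
ls; mkdir -p pics
cat > h.py <<'E'
import numpy as np, cv2
from rig import bot, viewer, workorder
def cam(n):
    return viewer.read_camera(n)
def save(c,name,box=None,s=1):
    im=c["img"][:,:,::-1]
    if box: im=im[box[1]:box[3],box[0]:box[2]]
    if s!=1: im=cv2.resize(im,None,fx=s,fy=s,interpolation=cv2.INTER_CUBIC)
    cv2.imwrite("pics/"+name,im)
def ray(c,u,v):
    d=np.array([(u-c["cx"])/c["fx"],(v-c["cy"])/c["fy"],1.]); T=np.array(c["T"])
    return T[:3,3],T[:3,:3]@d
def onplane(c,u,v,z):
    o,d=ray(c,u,v); return o+d*(z-o[2])/d[2]
def pts(c):
    v,u=np.mgrid[:c["img"].shape[0],:c["img"].shape[1]]; z=c["z_map"]
    P=np.stack([(u-c["cx"])/c["fx"]*z,(v-c["cy"])/c["fy"]*z,z],-1)
    T=np.array(c["T"]); return P@T[:3,:3].T+T[:3,3]
def proj(c,p):
    T=np.array(c["T"]); q=T[:3,:3].T@(np.array(p)-T[:3,3])
    return c["fx"]*q[0]/q[2]+c["cx"],c["fy"]*q[1]/q[2]+c["cy"]
E
python3 - <<'E'
from h import *
np.set_printoptions(precision=4,suppress=True)
for n in ["scene","top","wrist"]:
    c=cam(n); save(c,n+"0.png",s=1.5); print(n,c["fx"],c["cx"],c["cy"]); print(c["T"])
print(bot.state())
E
```

```text
pics
scene 438.5950900806348 260.1866916411336 192.2340341164793
[[ 0.2406  0.7635 -0.5993  1.1948]
 [ 0.9706 -0.1911  0.1462 -0.2041]
 [-0.0029 -0.6169 -0.787   0.946 ]
 [ 0.      0.      0.      1.    ]]
top 394.0543447493618 260.55731778004247 199.32732033569462
[[ 0.0164 -0.9865  0.1631  0.3679]
 [-0.9998 -0.0149  0.0103 -0.0505]
 [-0.0077 -0.1632 -0.9866  1.0633]
 [ 0.      0.      0.      1.    ]]
wrist 302.89889856444915 256.7208933727118 188.4331596125659
[[ 0.3251  0.8995  0.2919  0.1445]
 [ 0.9457 -0.3085 -0.1026  0.6636]
 [-0.0022  0.3094 -0.9509  0.3719]
 [ 0.      0.      0.      1.    ]]
{'time': 0.15, 'q': array([ 1.09  ,  0.287 ,  1.5779, -0.    ,  1.2786, -0.15  ]), 'dq': array([ 0.0004, -0.0009, -0.0051,  0.0003,  0.0019, -0.0005]), 'joint_torque': array([ -0.    , -40.6607, -29.3142,  -0.0002,   0.004 ,  -0.    ]), 'eef_pos': array([0.219 , 0.6379, 0.2302]), 'tool_rot': array([-3.1413,  0.0019,  1.24  ]), 'ft_force': array([ 0.2191,  0.6279, -0.3129]), 'wrist_torque': array([-0.012 , -0.0262, -0.0356]), 'width': 0.08535287060567603}
```

View pics/scene0.png

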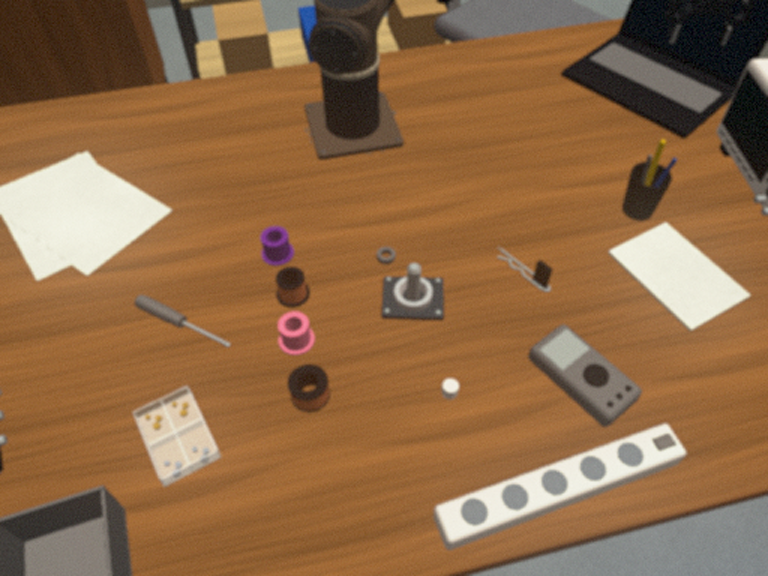

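View pics/top0.png

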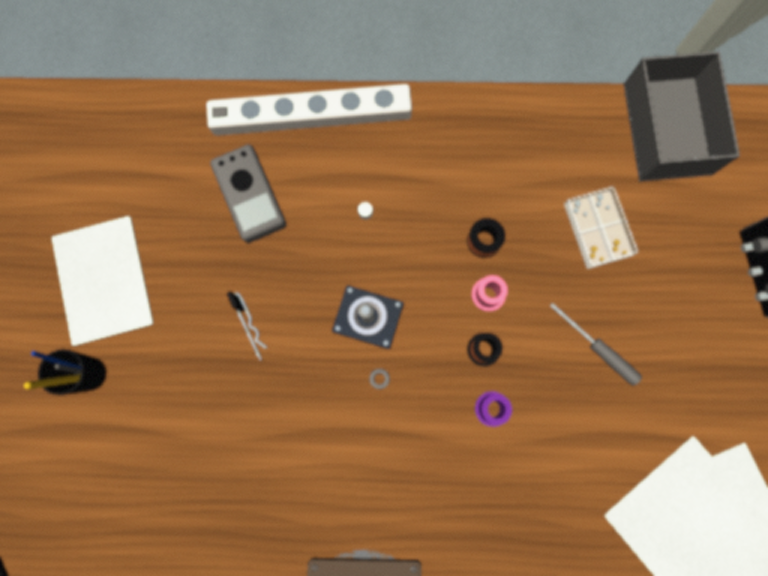

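View pics/wrist0.png

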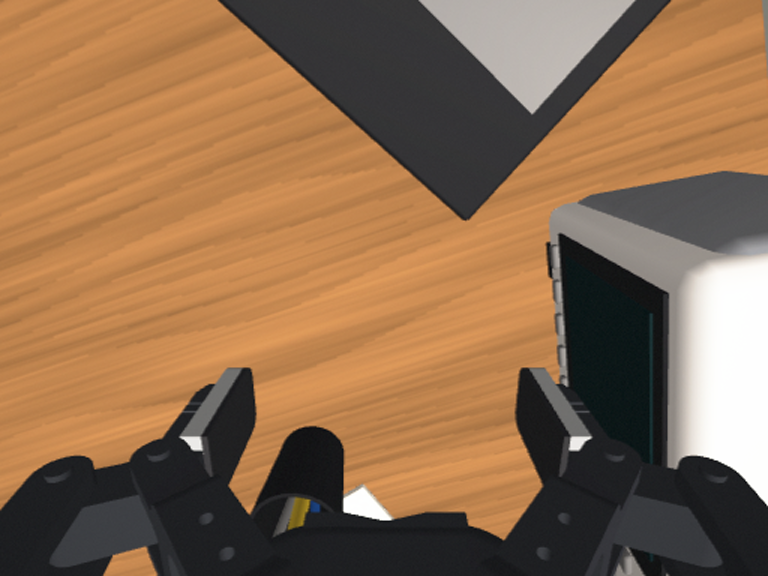

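Scene (768-px view): black/copper candidates are at (292,287) and (309,387). Pink (296,333) and purple (276,245) are excluded by colour. The stand is at (413,292) and the clip at (525,270). I'll enlarge the two dark coils and measure roughly.

Run:
```python
from h import *
np.set_printoptions(precision=4,suppress=True)
c=cam("scene"); t=cam("top")
a=c["img"][145:280,165:235]; a=cv2.resize(a,None,fx=4,fy=4,interpolation=2)
b=t["img"][135:270,305:345]; b=cv2.resize(b,None,fx=4,fy=4,interpolation=2)
cv2.imwrite("pics/crop1.png",np.hstack([a,b])[:,:,::-1])
P=pts(t)
# objects by height map from top
for nm,(u0,v0,u1,v1) in dict(cA=(305,215,340,250),cB=(305,138,345,178),stand=(220,185,272,235),clip=(148,190,180,242)).items():
    Q=P[v0:v1,u0:u1].reshape(-1,3); ok=Q[:,2]>0.008; Q=Q[ok]
    print(nm,len(Q),Q.min(0),Q.max(0),np.percentile(Q[:,2],[50,90,98]))
```

```text
cA 369 [ 0.3679 -0.2286  0.0088] [ 0.4821 -0.0505  1.0633] [0.0573 0.0611 0.0635]
cB 430 [ 0.3679 -0.2401  0.0084] [ 0.6871 -0.0505  1.0633] [0.0412 0.044  0.0475]
stand 1324 [ 0.3679 -0.0598  0.008 ] [0.5663 0.0657 1.0633] [0.0131 0.0301 0.0941]
clip 97 [ 0.3679 -0.0505  0.0086] [0.5445 0.2451 1.0633] [0.0505 0.057  1.0633]
```

View pics/crop1.png

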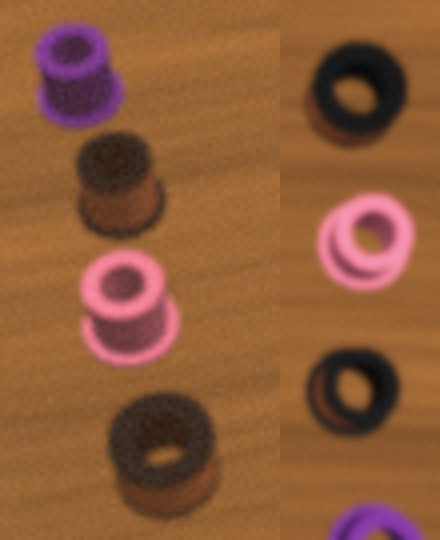

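The coil at scene (292,287) / top (485,349) in the 768-px view is the one. Its depth gives 60 mm height, and its body is narrower than the flange at its base. The other, at scene (309,387), is 42 mm tall with equal flanges, so it is the plain coil. Next I'll measure coil, stand and clip.

```bash
cat >> h.py <<'E'
def blob(c,lo,hi,xy,r):
    "points with height lo..hi within r of xy"
    P=pts(c); m=(c["z_map"]>0)&(P[...,2]>lo)&(P[...,2]<hi)&(np.hypot(P[...,0]-xy[0],P[...,1]-xy[1])<r)
    return m,P[m]
E
python3 - <<'E'
from h import *
np.set_printoptions(precision=4,suppress=True)
t=cam("top"); c=cam("scene")
for n,k in (("top",t),("scene",c)):
    print(n)
    def circ(Q):
        (x,y),r=cv2.minEnclosingCircle(Q[:,:2].astype(np.float32)); return np.array([x,y,r]),Q[:,:2].mean(0),len(Q)
    if n=="top": a0=onplane(t,323,233,.06)
    for nm,lo,hi,xy,r in (("coiltop",.05,.066,a0,.05),("pin top",.07,.1,onplane(t,245,208,.09),.03),("rim",.024,.033,onplane(t,245,210,.028),.05),("tab",.03,.06,onplane(t,157,200,.05),.04)):
        m,Q=blob(k,lo,hi,xy[:2],r); 
        if len(Q)>3: print(nm,*circ(Q), cv2.minAreaRect(Q[:,:2].astype(np.float32)))
# base plate from top: dark, z .006-.018
m,Q=blob(t,.007,.018,onplane(t,245,210,.012)[:2],.085)
print(cv2.minAreaRect(Q[:,:2].astype(np.float32)))
# screws
save(t,"stand_t.png",(215,180,280,240),8)
save(t,"clip_t.png",(140,185,195,245),9)
save(c,"stand_s.png",(245,165,375,220),6)
E
```

```text
top
coiltop [ 0.454  -0.205   0.0252] [ 0.4538 -0.205 ] 208 ((0.45360255241394043, -0.20413580536842346), (0.048374105244874954, 0.04884841665625572), 85.81714630126953)
pin top [0.5092 0.0025 0.0121] [0.5082 0.002 ] 79 ((0.5082460045814514, 0.0019629159942269325), (0.021799106150865555, 0.022465800866484642), 2.5524837970733643)
rim [0.5095 0.0028 0.0341] [0.5098 0.003 ] 264 ((0.5100100636482239, 0.0024849995970726013), (0.06482291966676712, 0.06646213680505753), 1.72673499584198)
tab [0.5301 0.2365 0.0153] [0.5296 0.2355] 65 ((0.5300941467285156, 0.23654329776763916), (0.02995862439274788, 0.010354923084378242), 30.171096801757812)
scene
coiltop [ 0.455  -0.2037  0.0264] [ 0.4556 -0.2033] 202 ((0.4554237425327301, -0.20342206954956055), (0.04710683599114418, 0.0516829676926136), 81.13874053955078)
pin top [0.5103 0.0039 0.0133] [0.5149 0.0031] 90 ((0.512170135974884, 0.004205865785479546), (0.020837638527154922, 0.021441195160150528), 74.66446685791016)
rim [0.5102 0.005  0.0353] [0.516  0.0031] 203 ((0.5109968781471252, 0.004425480961799622), (0.0665757954120636, 0.06376122683286667), 78.58058166503906)
tab [0.5317 0.2389 0.0156] [0.5337 0.2378] 92 ((0.5320217609405518, 0.23833231627941132), (0.030941661447286606, 0.012480571866035461), 29.301111221313477)
((0.5085898637771606, -0.0011414512991905212), (0.11764085292816162, 0.09000540524721146), 74.05194091796875)
```

View pics/stand_t.png

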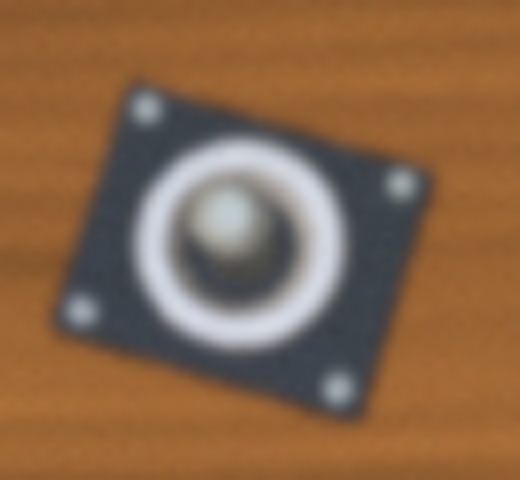

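View pics/clip_t.png

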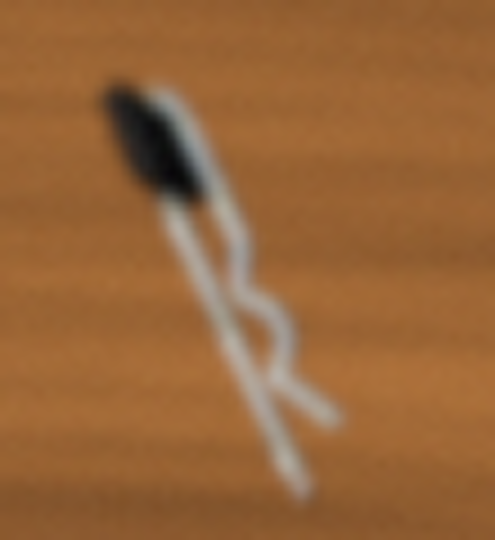

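View pics/stand_s.png

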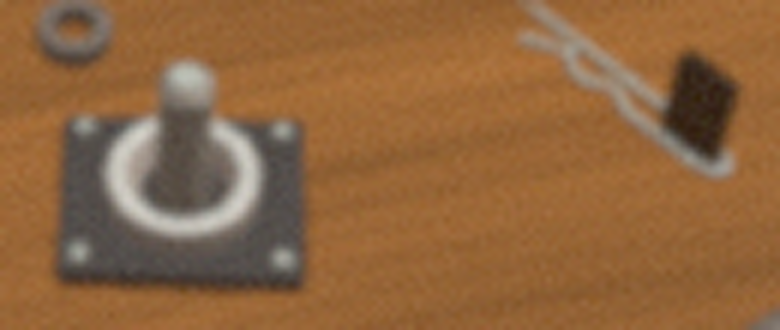

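Run:
```python
from h import *
np.set_printoptions(precision=3,suppress=True)
for n in ("scene","top"):
    k=cam(n); P=pts(k); m=(k["z_map"]>0)&(P[...,2]>.05)&(P[...,1]>.25)&(P[...,0]>.1)&(P[...,0]<.7)&(P[...,1]<.75)&(P[...,2]<.4)
    Q=P[m]; 
    for z in (.06,.09,.12,.15,.18):
        S=Q[(Q[:,2]>z)&(Q[:,2]<z+.03)]
        if len(S): print(n,z,len(S),S.min(0),S.max(0))
```

```text
scene 0.06 625 [0.281 0.463 0.06 ] [0.481 0.75  0.09 ]
scene 0.09 455 [0.285 0.462 0.09 ] [0.44 0.75 0.12]
scene 0.12 293 [0.289 0.472 0.12 ] [0.431 0.75  0.15 ]
scene 0.15 163 [0.281 0.472 0.15 ] [0.429 0.75  0.18 ]
scene 0.18 20 [0.308 0.741 0.18 ] [0.343 0.75  0.193]
top 0.06 375 [0.365 0.461 0.06 ] [0.434 0.534 0.09 ]
top 0.09 261 [0.362 0.461 0.09 ] [0.436 0.537 0.12 ]
top 0.12 92 [0.374 0.469 0.121] [0.427 0.514 0.15 ]
top 0.15 43 [0.371 0.469 0.15 ] [0.429 0.519 0.155]
```

```bash
python3 -m pendant '[[-3.9,4.5,0,0,1],[-3.9,4.5,0,0,1],[-3.9,4.5,0,0,1],[-3.9,4.5,0,0,1],[-3.9,4.5,0,0,1],[-3.9,4.5,0,0,1],[-3.9,4.5,1,0,1],[-3.9,4.5,2,0,1],[0,0,0,0,1]]'
python3 - <<'E'
from h import *
c=cam("wrist"); save(c,"w1.png",s=1.5); print(bot.state()["eef_pos"],bot.state()["tool_rot"])
E
```

```text
time: 1.58
eef_pos: [0.466, 0.2172, 0.2035]
tool_rot: [3.135, -0.006, 1.243]
ft_force: [0.3, -0.1, -0.4]
width: 0.0853
[0.46577936 0.21888053 0.20455021] [ 3.13371565 -0.00766561  1.24468904]
```

View pics/w1.png

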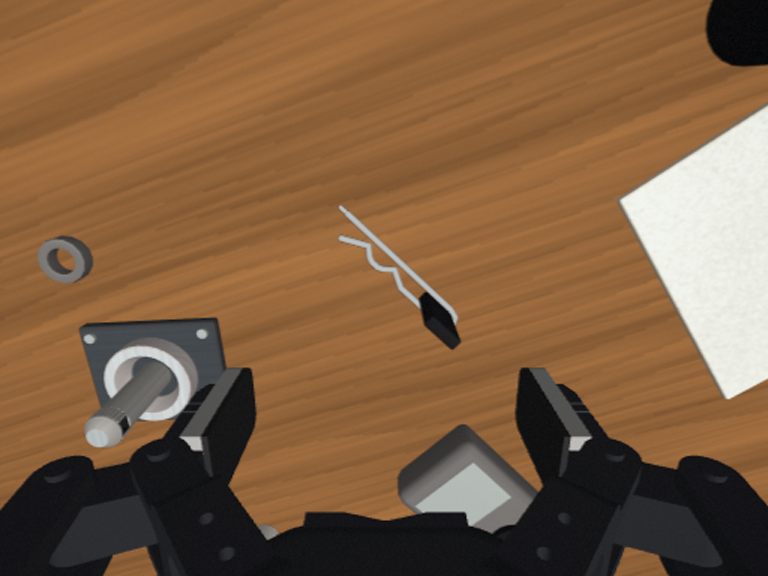

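The clip is centred: leg tip (340,207), tab (440,320). The pin's cross hole is visible as a dark spot near (117,420).

Run:
```python
from h import *
np.set_printoptions(precision=4,suppress=True)
c=cam("wrist"); save(c,"hole.png",(50,205,155,305),6); save(c,"clipw.png",(210,125,320,240),5)
m,Q=blob(c,.03,.062,(.53,.236),.05); print("tab",cv2.minAreaRect(Q[:,:2].astype(np.float32)),len(Q))
m,Q=blob(c,.048,.062,(.53,.236),.05); print("tabtop",cv2.minAreaRect(Q[:,:2].astype(np.float32)),len(Q),Q[:,2].mean())
for z in (.07,.086): 
    m,Q=blob(c,z,.1,(.51,.003),.03); print("pin",cv2.minEnclosingCircle(Q[:,:2].astype(np.float32)),Q[:,2].max())
m,Q=blob(c,.022,.034,(.51,.003),.06); print("rim",cv2.minEnclosingCircle(Q[:,:2].astype(np.float32)),Q[:,2].mean())
# leg straight: two pixel pts
for u,v in ((227,138),(290,201)): print(onplane(c,u,v,.0025))
print(bot.state()["eef_pos"])
```

```text
tab ((0.530277669429779, 0.23752278089523315), (0.03001699224114418, 0.010205761529505253), 27.121868133544922) 390
tabtop ((0.530524730682373, 0.2376040518283844), (0.02950328215956688, 0.01012522354722023), 27.121868133544922) 261 0.052656349086172054
pin ((0.5091071724891663, 0.0032471849117428064), 0.012944960035383701) 0.094772779478422
pin ((0.5086379051208496, 0.0031363849993795156), 0.012683505192399025) 0.094772779478422
rim ((0.5095881819725037, 0.0033036782406270504), 0.03465818241238594) 0.0266156140312444
[0.4314 0.1965 0.0025]
[0.5275 0.242  0.0025]
[0.4655 0.2202 0.2052]
```

View pics/hole.png

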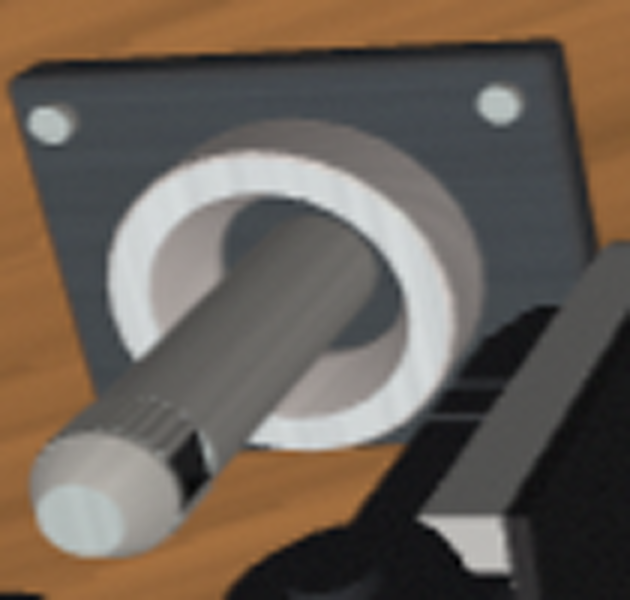

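View pics/clipw.png

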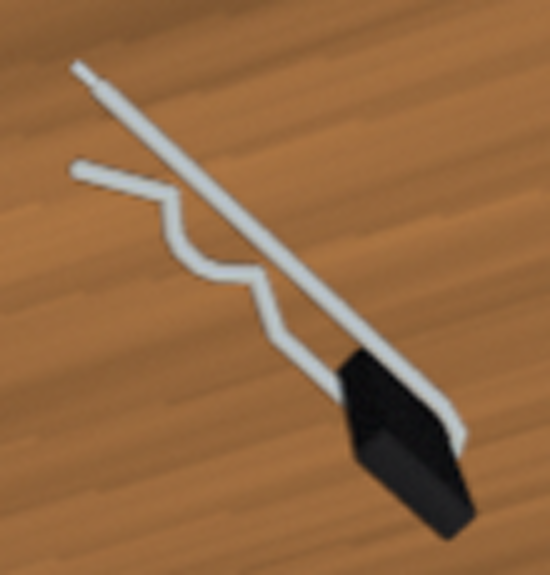

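Run:
```python
from h import *
np.set_printoptions(precision=4,suppress=True)
c=cam("wrist")
g=cv2.cvtColor(c["img"],cv2.COLOR_RGB2GRAY)
for u,v in ((50+190/6,205+463/6),(50+180/6,205+440/6),(50+205/6,205+480/6)):
    p=onplane(c,u,v,.081); print(p, np.degrees(np.arctan2(p[1]-.0034,p[0]-.5092)), np.hypot(p[1]-.0034,p[0]-.5092))
print(proj(c,(.5092,.0034,.094)))
# candidate entrance projections
for a in (64,69,74,79,84):
    print(a,[np.round((np.array(proj(c,(.5092+.012*np.cos(np.radians(a)),.0034+.012*np.sin(np.radians(a)),z)))-[50,205])*6) for z in (.076,.081,.086)])
print(g[270:296,72:92])
```

```text
[0.5126 0.016  0.081 ] 74.95939840673506 0.013046107604614684
[0.5079 0.0167 0.081 ] 95.39097729377369 0.013320078100794608
[0.5165 0.0167 0.081 ] 61.42374472042976 0.015182116958242385
(np.float64(61.4083090509304), np.float64(290.99930331847764))
64 [array([202., 457.]), array([186., 475.]), array([170., 493.])]
69 [array([201., 452.]), array([185., 470.]), array([169., 488.])]
74 [array([200., 447.]), array([184., 464.]), array([168., 483.])]
79 [array([198., 442.]), array([183., 459.]), array([166., 477.])]
84 [array([196., 437.]), array([180., 454.]), array([164., 472.])]
[[ 89  92  94  94  94  96  96  97  98 102 103 106 105 103 103 105 108 109
  106 105]
 [ 87  94 106  96  96  97  96  99 102 104 104 104 103 102 104 108 109 107
  105 106]
 [ 94  93  88  96 113 103  99 103 103 105 104 104 102 104 107 109 108 106
  105 105]
 [ 94  88  94  97  88  91 110 114 107 105 104 103 103 106 109 108 106 106
  104 101]
 [ 88  95  97  88  90 101 101 114 105 102 102 103 107 109 108 106 105 105
  101  99]
 [ 94  98  87  90 101 102  91  87  97 102 104 107 108 108 105 106 105 101
   99  99]
 [ 98 
[... 994 characters left out ...]
 108 107
  106 105]
 [160 157 155 153 152 151 120  58  66  99 106 109 108 107 106 105 105 104
  105 104]
 [158 156 154 151 149 148 117  78  98 105 107 106 104 105 104 105 105 105
  104 103]
 [156 154 152 150 147 146 121 106 105 104 104 104 105 104 105 105 103 103
  104 107]
 [155 152 149 146 143 143 139 113 105 104 104 105 103 104 103 105 108 110
  115 116]
 [151 149 146 143 142 129 121 109 104 103 105 103 106 108 113 116 117 118
  119 121]
 [149 146 144 141 148 119 105 104 104 107 111 114 117 118 118 120 121 122
  120 121]
 [146 144 141 137 116 106 105 106 108 114 118 120 121 121 121 119 119 119
  119 118]
 [140 136 130 120 109 108 111 112 116 119 122 121 121 120 120 119 118 118
  116 117]]
```

```bash
python3 -m pendant '[[-4.8,2,0,0,1],[-4.8,2,0,0,1],[-4.8,2,0,0,1],[-4.8,2,0,0,1],[0,0,0,0,1]]'
python3 - <<'E'
from h import *
np.set_printoptions(precision=4,suppress=True)
c=cam("wrist"); save(c,"w2.png",s=1.5); s=bot.state(); print(s["eef_pos"],s["tool_rot"])
for lo,hi in ((.07,.1),(.0925,.097)):
    m,Q=blob(c,lo,hi,(.51,.003),.03); print("pin",cv2.minEnclosingCircle(Q[:,:2].astype(np.float32)),Q[:,2].max(), Q.mean(0))
m,Q=blob(c,.022,.034,(.51,.003),.06); print("rim",cv2.minEnclosingCircle(Q[:,:2].astype(np.float32)),Q[:,2].mean())
m,Q=blob(c,.007,.018,(.51,.003),.085);print(cv2.minAreaRect(Q[:,:2].astype(np.float32)))
E
```

```text
time: 2.35
eef_pos: [0.4823, 0.0179, 0.2089]
tool_rot: [3.125, -0.013, 1.267]
ft_force: [0.6, 0.4, 0.0]
width: 0.0853
[0.4822 0.0193 0.2089] [ 3.1249 -0.0135  1.269 ]
pin ((0.5094672441482544, 0.0027702224906533957), 0.012563041411340237) 0.09475132087957672 [0.5063 0.0038 0.0883]
pin ((0.5093796849250793, 0.002867898205295205), 0.00810516718775034) 0.09475132087957672 [0.5094 0.0028 0.0933]
rim ((0.5095049738883972, 0.0027062324807047844), 0.03413933143019676) 0.026672587357460822
((0.5095126628875732, 0.0026393309235572815), (0.11011476069688797, 0.09000524133443832), 73.79940795898438)
```

View pics/w2.png

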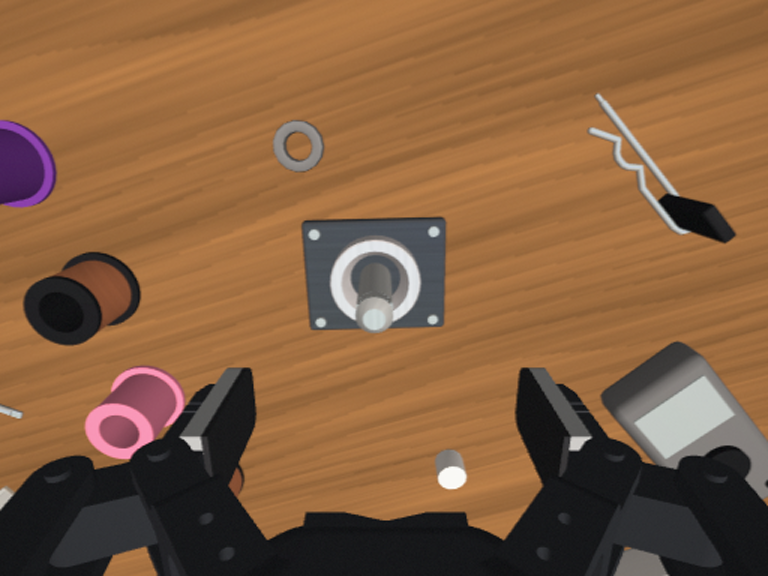

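Clear view: stand ring at (375,282), pin top (374,318), and the target coil at (80,300) with its flange at the foot. The plate's 73.8° long axis agrees with the hole at 75°.

```bash
python3 -m pendant '[[-5,1.2,0,-0.5,1],[-5,1.2,0,-0.5,1],[-5,1.2,0,-0.5,1],[-4,1,0,0,1],[0,0,0,0,1],[0,0,0,0,1]]'
python3 - <<'E'
from h import *
np.set_printoptions(precision=4,suppress=True)
c=cam("wrist"); save(c,"w3.png",s=1.5); s=bot.state(); print(s["eef_pos"],s["tool_rot"])
m,Q=blob(c,.056,.066,(.4545,-.2045),.045); C=cv2.minEnclosingCircle(Q[:,:2].astype(np.float32)); print("coil",C,Q[:,2].mean())
R=cv2.Rodrigues(np.zeros(3))[0]
from scipy.spatial.transform import Rotation as Ro
R=Ro.from_euler('xyz',s["tool_rot"]).as_matrix()
print(R.T@(np.array([*C[0],.023])-s["eef_pos"]))
E
```

```text
time: 3.15
eef_pos: [0.4773, -0.1666, 0.2095]
tool_rot: [3.12, -0.017, 1.319]
ft_force: [0.2, -0.1, 0.5]
width: 0.0856
[ 0.4774 -0.1666  0.2095] [ 3.1197 -0.0167  1.3197]
coil ((0.45366281270980835, -0.2047279179096222), 0.025206714868545532) 0.059049735068113514
[-0.046  -0.0175  0.1854]
```

View pics/w3.png

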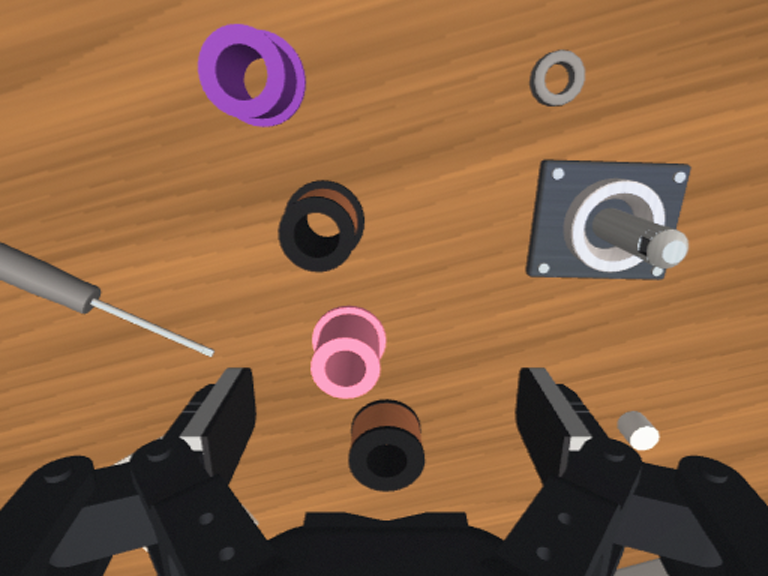

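The target coil is at (322,235), which agrees with the top view to 1 mm. Moving over it now and descending partway.

```bash
python3 -m pendant '[[-1.2,-0.4,2,0,1],[-1.2,-0.5,2,0,1],[-1.2,-0.5,2,0,1],[-1,-0.4,2,0,1],[0,0,0,0,1],[0,0,0,0,1]]'
cat >> h.py <<'E'
from scipy.spatial.transform import Rotation as Ro
def rel(p,s=None):
    s=s or bot.state(); R=Ro.from_euler('xyz',s["tool_rot"]).as_matrix()
    return R.T@(np.array(p)-s["eef_pos"])
def st():
    s=bot.state(); print("t",round(s["time"],2),"p",np.round(s["eef_pos"],4),"r",np.round(s["tool_rot"],4),"F",np.round(s["ft_force"],1),"w",round(s["width"],4)); return s
E
python3 - <<'E'
from h import *
np.set_printoptions(precision=4,suppress=True)
st(); print(rel((.4538,-.2047,.023)))
E
```

```text
time: 3.95
eef_pos: [0.4538, -0.1966, 0.1285]
tool_rot: [3.116, -0.018, 1.336]
ft_force: [-0.1, 0.1, -0.2]
width: 0.0856
t 3.95 p [ 0.4538 -0.1966  0.1285] r [ 3.1158 -0.0177  1.3359] F [-0.1  0.1 -0.2] w 0.0856
[-0.0098 -0.0009  0.1053]
```

```bash
python3 -m pendant '[[-0.5,0,2,0,1],[-0.5,-0.1,2,0,1],[0,0,2,0,1],[0,0,2,0,1],[0,0,0,0,1],[0,0,0,0,1]]'
python3 - <<'E'
from h import *
np.set_printoptions(precision=4,suppress=True)
st(); print(rel((.4538,-.2047,.023)))
c=cam("wrist"); save(c,"w4.png",s=1.5)
E
```

```text
time: 4.7
eef_pos: [0.4606, -0.2047, 0.0551]
tool_rot: [3.101, -0.013, 1.343]
ft_force: [0.2, -0.6, -0.1]
width: 0.0853
t 4.7 p [ 0.4606 -0.2047  0.0551] r [ 3.1011 -0.0125  1.343 ] F [ 0.2 -0.6 -0.1] w 0.0853
[-0.0019 -0.0079  0.0318]
```

View pics/w4.png

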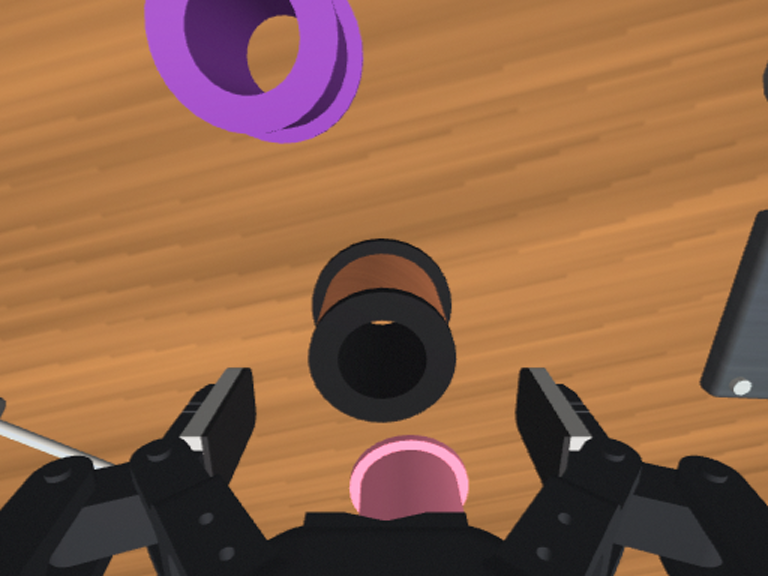

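Run:
```python
from h import *
np.set_printoptions(precision=4,suppress=True)
t=cam("top"); p=onplane(t,552/1.5,305/1.5,.005); print(p, rel(p)); 
for u,v in ((400,230),(420,250)): print(rel(onplane(t,u,v,.008)))
print("pink",rel(onplane(t,490/1.5,293/1.5,.03)))
c=cam("wrist");m,Q=blob(c,.054,.068,(.4545,-.2045),.045); C=cv2.minEnclosingCircle(Q[:,:2].astype(np.float32)); print("coil",C,Q[:,2].mean(),rel((*C[0],.023)))
```

```text
[ 0.5362 -0.331   0.005 ] [-0.1064  0.1004  0.0528]
[-0.2029  0.0498  0.0465]
[-0.264   0.0104  0.0442]
pink [0.0102 0.0907 0.0288]
coil ((0.4606078863143921, -0.2055160105228424), 0.04343029111623764) 0.05890172013184844 [-0.001  -0.0007  0.0318]
```

Run:
```python
from h import *
np.set_printoptions(precision=4,suppress=True)
c=cam("wrist"); p=onplane(c,382/1.5,355/1.5,.06); print(p,rel(p))
m,Q=blob(c,.054,.066,(.4538,-.2047),.03); print(cv2.minEnclosingCircle(Q[:,:2].astype(np.float32)))
```

```text
[ 0.4508 -0.204   0.06  ] [-0.0012 -0.009  -0.0057]
((0.45403754711151123, -0.20486405491828918), 0.025833511725068092)
```

```bash
python3 -m pendant '[[-0.1,-0.4,1,0,1],[-0.1,-0.4,1.2,0,1],[0,-0.1,0.8,0,1],[0,0,0,0,1],[0,0,0,0,1]]'
python3 - <<'E'
from h import *
np.set_printoptions(precision=4,suppress=True)
st(); print(rel((.4538,-.2047,.023)))
E
```

```text
time: 5.52
eef_pos: [0.451, -0.2045, 0.0219]
tool_rot: [3.102, -0.013, 1.342]
ft_force: [-0.3, -0.3, -0.1]
width: 0.0855
t 5.53 p [ 0.451  -0.2045  0.0219] r [ 3.1025 -0.0131  1.3418] F [-0.3 -0.3 -0.1] w 0.0855
[ 0.0005  0.0028 -0.0009]
```

```bash
python3 -m pendant '[[0,0.2,0,0,1],[0,0,0,0,0],[0,0,0,0,0],[0,0,0,0,0],[0,0,0,0,0],[0,0,0,0,0]]'
python3 - <<'E'
from h import *
np.set_printoptions(precision=4,suppress=True)
st(); print(rel((.4538,-.2047,.023)))
E
```

```text
time: 6.28
eef_pos: [0.454, -0.2057, 0.0231]
tool_rot: [3.1, -0.012, 1.342]
ft_force: [-0.1, -0.6, 0.1]
width: 0.0492
t 6.28 p [ 0.454  -0.2057  0.0231] r [ 3.1    -0.0117  1.3423] F [-0.1 -0.6  0.1] w 0.0492
[ 0.0009 -0.0005  0.0001]
```

```bash
python3 -m pendant '[[0,0,-1,0,0],[0,0,-1,0,0],[0,0,-1.2,0,0],[0,0,-1.2,0,0],[0,0,-1.2,0,0],[0,0,-1.2,0,0],[0,0,-1.2,0,0],[0,0,-1.2,0,0],[0,0,-1.2,0,0],[0,0,-1.2,0,0],[0,0,-1.2,0,0],[0,0,-1.2,0,0]]';python3 -m pendant '[[0,0,-1.2,0,0],[0,0,-1,0,0],[0,0,0,0,0]]'
python3 - <<'E'
from h import *
np.set_printoptions(precision=4,suppress=True)
s=st(); c=cam("wrist"); save(c,"w5.png",s=1.5)
print(rel((.5095,.0028,s["eef_pos"][2])))
E
```

```text
time: 7.78
eef_pos: [0.4461, -0.2048, 0.1711]
tool_rot: [3.104, -0.014, 1.342]
ft_force: [0.4, -0.5, -2.6]
width: 0.049
time: 8.15
eef_pos: [0.4457, -0.2053, 0.196]
tool_rot: [3.102, -0.013, 1.342]
ft_force: [-0.7, 0.6, -2.7]
width: 0.0492
t 8.15 p [ 0.4457 -0.2053  0.196 ] r [ 3.1016 -0.0127  1.342 ] F [-0.7  0.6 -2.7] w 0.0492
[0.217  0.0152 0.0028]
```

View pics/w5.png

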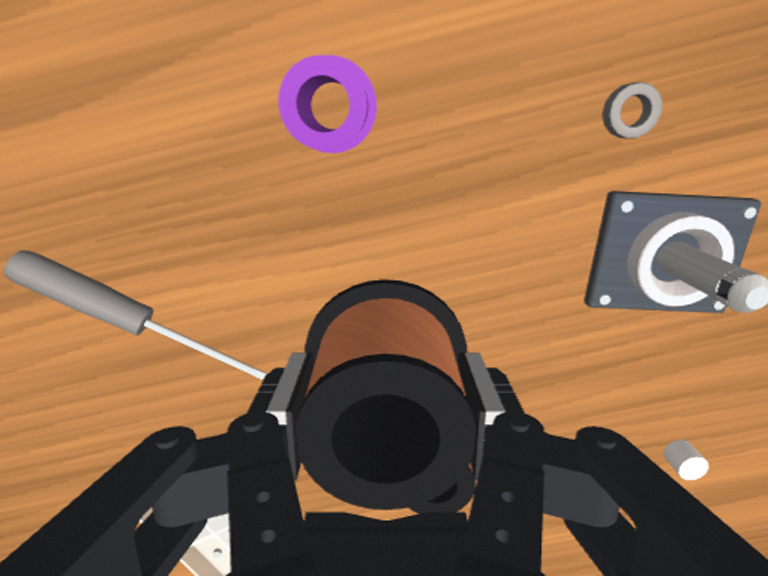

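```bash
python3 -m pendant '[[1.2,0.1,0,0,0],[1.4,0.1,0,0,0],[1.4,0.1,0,0,0],[1.4,0.1,0,0,0],[1.4,0.1,0,0,0],[1.4,0.1,0,0,0],[1.4,0.1,0,0,0],[1.4,0.1,0,0,0],[1.4,0.1,0,0,0],[1.4,0.1,0,0,0],[1.4,0.1,0,0,0],[1.4,0.1,0,0,0]]';python3 -m pendant '[[1.4,0.1,0,0,0],[1.4,0.1,0,0,0],[1.2,0,0,0,0],[0,0,0,0,0],[0,0,0,0,0]]'
python3 - <<'E'
from h import *
np.set_printoptions(precision=4,suppress=True)
s=st(); c=cam("wrist"); save(c,"w6.png",s=1.5)
print(rel((.5095,.0028,s["eef_pos"][2])))
E
```

```text
time: 9.7
eef_pos: [0.4971, -0.0338, 0.1965]
tool_rot: [3.106, -0.016, 1.342]
ft_force: [-0.5, 0.3, -3.1]
width: 0.049
time: 10.32
eef_pos: [0.5091, 0.0084, 0.1971]
tool_rot: [3.106, -0.015, 1.344]
ft_force: [0.7, -0.3, -2.9]
width: 0.0489
t 10.32 p [0.5091 0.0084 0.1971] r [ 3.1064 -0.015   1.3439] F [ 0.7 -0.3 -2.9] w 0.0489
[-0.0053  0.0017 -0.    ]
```

View pics/w6.png

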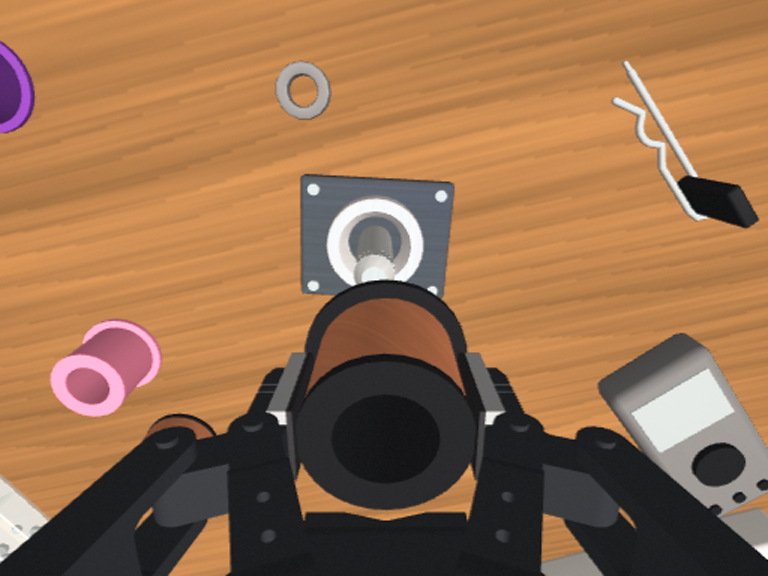

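Run:
```python
from h import *
np.set_printoptions(precision=4,suppress=True)
c=cam("wrist"); s=st(); P=pts(c)
m,Q=blob(c,.0265 if 0 else .022,.034,(.51,.003),.045); print("rim",cv2.minEnclosingCircle(Q[:,:2].astype(np.float32)),len(Q))
m,Q=blob(c,.092,.1,(.51,.003),.02); print("pintop",cv2.minEnclosingCircle(Q[:,:2].astype(np.float32)),len(Q),Q.mean(0))
m,Q=blob(c,.007,.018,(.51,.003),.085);print("plate",cv2.minAreaRect(Q[:,:2].astype(np.float32)))
zt=s["eef_pos"][2]+.037
m,Q=blob(c,zt-.004,zt+.006,s["eef_pos"][:2],.03); print("coiltop",cv2.minEnclosingCircle(Q[:,:2].astype(np.float32)),len(Q),Q[:,2].mean())
A=np.c_[Q,np.ones(len(Q))]; w=np.linalg.lstsq(np.c_[Q[:,:2],np.ones(len(Q))],Q[:,2],rcond=None)[0]; print("slope",w)
# bore: dark ellipse
m2=np.hypot(Q[:,0]-s["eef_pos"][0],Q[:,1]-s["eef_pos"][1]); print(m2.min(),m2.max())
print(onplane(c,385/1.5,438/1.5,zt))
```

```text
t 10.43 p [0.509  0.0082 0.1971] r [ 3.1064 -0.0152  1.3433] F [-0.1  0.4 -2.1] w 0.0495
rim ((0.5098481774330139, 0.002534677507355809), 0.034188006073236465) 1504
pintop ((0.5086418390274048, 0.002677730517461896), 0.008360307663679123) 158 [0.507  0.0031 0.0932]
plate ((0.5097107291221619, 0.0025902315974235535), (0.11013257503509521, 0.09015263617038727), 73.89500427246094)
coiltop ((0.506013035774231, 0.008856895379722118), 0.02922128699719906) 7732 0.23332193107892915
slope [-0.0009  0.0143  0.2337]
0.013518133394816204 0.02998728140633771
[0.5075 0.0078 0.2341]
```

Run:
```python
from h import *
np.set_printoptions(precision=4,suppress=True)
c=cam("wrist"); s=st()
g=cv2.cvtColor(c["img"],cv2.COLOR_RGB2GRAY)
zt=s["eef_pos"][2]+.037; P=pts(c)
# bore: pixels whose depth is well below top plane, near the centre
m=((P[...,2]<zt-.006)&(c["z_map"]>0)).astype(np.uint8); m[:240]=0; m[336:]=0; m[:,:200]=0;m[:,310:]=0
n,l,stt,ce=cv2.connectedComponentsWithStats(m,connectivity=4)
k=l[292,257]; print(k,stt[k],ce[k])
ct=max(cv2.findContours((l==k).astype(np.uint8),0,1)[0],key=len); e=cv2.fitEllipse(ct); print(e)
q=np.array([onplane(c,*p,zt) for p in ct[:,0,:].astype(float)])
print(cv2.minEnclosingCircle(q[:,:2].astype(np.float32)),q[:,:2].mean(0))
```

```text
t 10.47 p [0.509  0.0081 0.1971] r [ 3.1063 -0.0152  1.3432] F [-0.1  0.7 -2.8] w 0.0492
3 [ 222  263   70   52 2681] [256.2589 287.7471]
((256.2277526855469, 287.8163757324219), (49.42131042480469, 67.4318618774414), 88.75952911376953)
((0.5057222843170166, 0.008041871711611748), 0.014153068885207176) [0.506 0.008]
```

```bash
python3 -m pendant '[[-0.5,0.2,0,0,0],[0,0,0,0,0],[0,0,0,0,0]]'
python3 - <<'E'
from h import *
np.set_printoptions(precision=4,suppress=True)
s=st()
for z in (.197,.125,.039): print(rel((.5102,.0027,z)))
E
```

```text
time: 10.85
eef_pos: [0.5099, 0.0015, 0.1972]
tool_rot: [3.106, -0.015, 1.342]
ft_force: [-0.7, -0.5, -3.4]
width: 0.0493
t 10.85 p [0.5099 0.0015 0.1972] r [ 3.1062 -0.015   1.3416] F [-0.7 -0.5 -3.4] w 0.0493
[0.0013 0.     0.0002]
[ 0.0002 -0.0025  0.0721]
[-0.0011 -0.0056  0.1581]
```

```bash
python3 -m pendant '[[0.1,0,0.8,0,0],[0,0,0.9,0,0],[0,-0.1,0.9,0,0],[0,0,0.9,0,0],[0,-0.1,0.9,0,0],[0,0,0.9,0,0],[0,-0.1,0.8,0,0],[0,0,0,0,0],[0,0,0,0,0]]'
python3 - <<'E'
from h import *
np.set_printoptions(precision=4,suppress=True)
s=st()
for z in (.125,.095,.039): print(rel((.5102,.0027,z)))
c=cam("scene"); save(c,"s7.png",(225,120,325,220),7); c=cam("wrist"); save(c,"w7.png",s=1.5)
E
```

```text
time: 11.98
eef_pos: [0.5088, 0.0039, 0.1306]
tool_rot: [3.108, -0.015, 1.342]
ft_force: [0.6, 0.8, -2.7]
width: 0.049
t 11.97 p [0.5088 0.0039 0.1306] r [ 3.1083 -0.015   1.3417] F [ 0.6  0.8 -2.7] w 0.049
[-0.0009  0.0015  0.0057]
[-0.0014  0.0005  0.0357]
[-0.0022 -0.0014  0.0916]
```

View pics/s7.png

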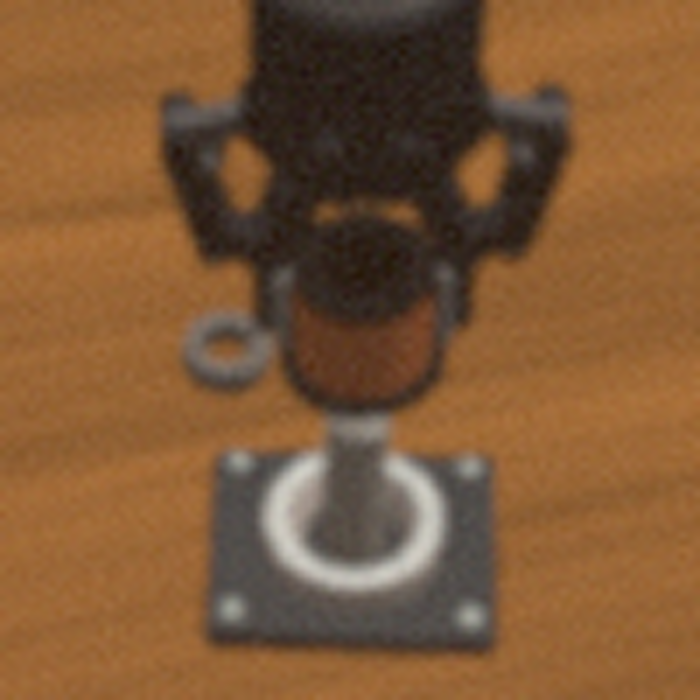

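View pics/w7.png

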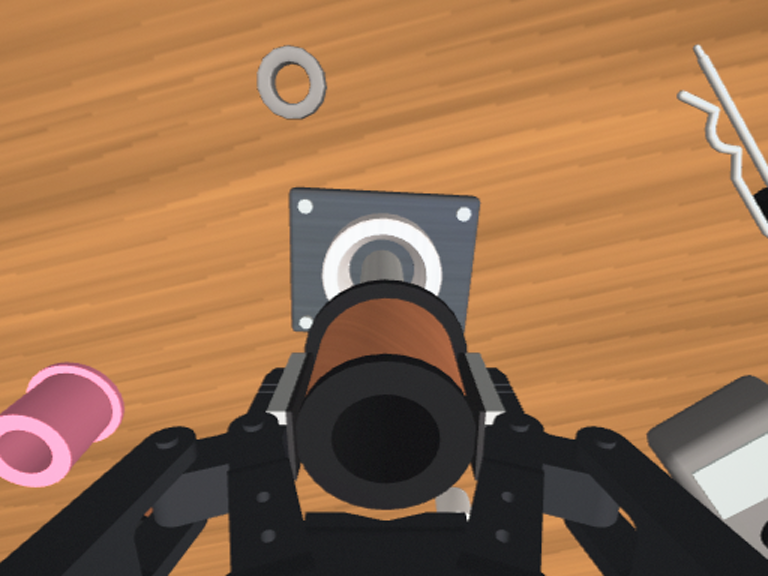

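Coil sits just above the pin, about 1 mm to the +y side. I'll correct that while lowering slowly.

```bash
python3 -m pendant '[[-0.15,0.15,0.5,0,0],[0,0,0.7,0,0],[0,0,0.7,0,0],[0,-0.1,0.7,0,0],[0,0,0.7,0,0],[0,0,0,0,0]]'
python3 - <<'E'
from h import *
np.set_printoptions(precision=4,suppress=True)
s=st()
for z in (.095,.039): print(rel((.5102,.0027,z)))
E
```

```text
time: 12.82
eef_pos: [0.5102, 0.0025, 0.0954]
tool_rot: [3.108, -0.015, 1.342]
ft_force: [-0.7, 0.2, -2.8]
width: 0.049
t 12.82 p [0.5102 0.0025 0.0954] r [ 3.1083 -0.015   1.3417] F [-0.7  0.2 -2.8] w 0.049
[ 0.0002 -0.      0.0004]
[-0.0006 -0.0019  0.0564]
```

```bash
python3 -m pendant '[[0,0,0.8,0,0],[0,-0.05,0.8,0,0],[0,-0.05,0.8,0,0],[0,-0.05,0.8,0,0],[0,0,0.7,0,0],[0,0,0,0,0]]'
python3 - <<'E'
from h import *
np.set_printoptions(precision=4,suppress=True)
s=st()
for z in (.055,.039): print(rel((.5102,.0027,z)))
c=cam("scene"); save(c,"s8.png",(225,120,325,220),7); c=cam("wrist"); save(c,"w8.png",s=1.5)
m,Q=blob(c,.022,.034,(.51,.003),.045); print("rim",cv2.minEnclosingCircle(Q[:,:2].astype(np.float32)),len(Q))
E
```

```text
time: 13.58
eef_pos: [0.5102, 0.0031, 0.0536]
tool_rot: [3.108, -0.015, 1.342]
ft_force: [0.0, 0.4, -2.7]
width: 0.0489
t 13.57 p [0.5102 0.0031 0.0536] r [ 3.1083 -0.015   1.3417] F [ 0.   0.4 -2.7] w 0.0489
[-0.0004  0.0001 -0.0014]
[-0.0006 -0.0004  0.0146]
rim ((0.5095257759094238, 0.00258597987703979), 0.03408125787973404) 2044
```

View pics/s8.png

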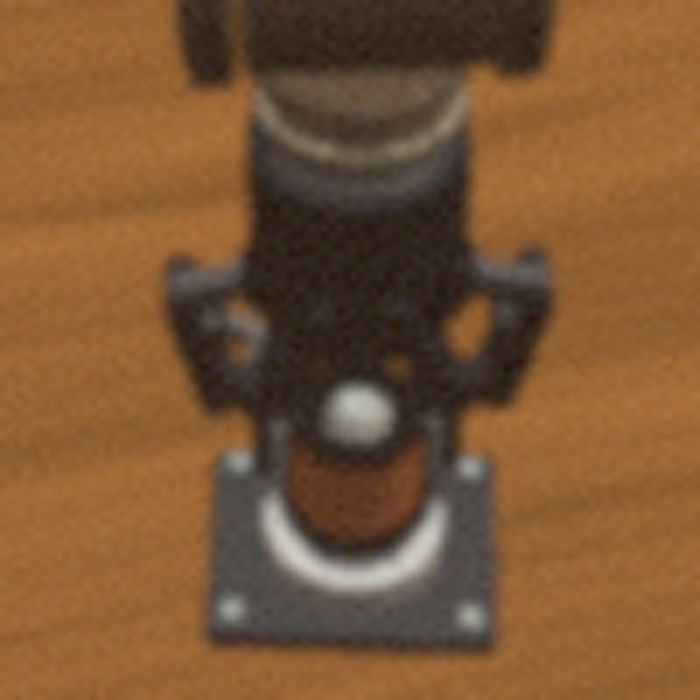

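View pics/w8.png

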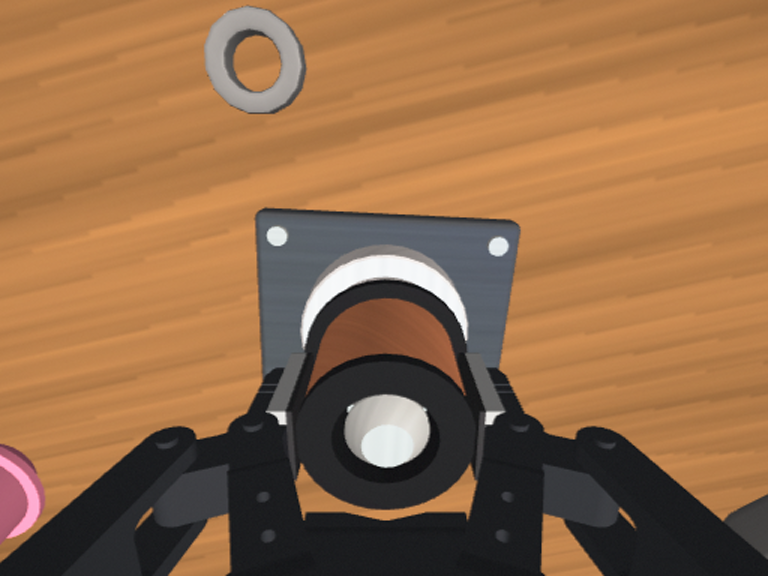

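The pin (388,437) shows centred in the bore (386,437) and the cup ring is concentric. Lowering home.

```bash
python3 -m pendant '[[0,0,0.4,0,0],[0,0,0.4,0,0],[0,0,0.3,0,0],[0,0,0.2,0,0],[0,0,0,0,0]]'
python3 - <<'E'
from h import *
np.set_printoptions(precision=4,suppress=True)
s=st()
print(rel((.5102,.0027,.039)))
E
```

```text
time: 14.3
eef_pos: [0.512, 0.0029, 0.0414]
tool_rot: [3.105, -0.015, 1.342]
ft_force: [0.7, -1.2, -2.3]
width: 0.0491
t 14.3 p [0.512  0.0029 0.0414] r [ 3.1049 -0.0151  1.3417] F [ 0.7 -1.2 -2.3] w 0.0491
[-0.0007 -0.0018  0.0023]
```

```bash
python3 -m pendant '[[-0.05,-0.15,0.2,0,0],[0,0,0.15,0,0],[0,0,0,0,0]]'
python3 - <<'E'
from h import *
np.set_printoptions(precision=4,suppress=True)
s=st()
print(rel((.5102,.0027,.039)))
c=cam("scene"); save(c,"s9.png",(225,120,325,220),7); c=cam("wrist"); save(c,"w9.png",s=1.5)
zt=.076; m,Q=blob(c,.07,.084,(.51,.003),.024);m=np.hypot(Q[:,0]-.5097,Q[:,1]-.0027)>.0165; Q=Q[m]; w=np.linalg.lstsq(np.c_[Q[:,:2]-[.5097,.0027],np.ones(len(Q))],Q[:,2],rcond=None)[0]; print("slope",w)
E
```

```text
time: 14.68
eef_pos: [0.5113, 0.0027, 0.0398]
tool_rot: [3.104, -0.015, 1.342]
ft_force: [0.1, 1.1, -3.2]
width: 0.0487
t 14.68 p [0.5113 0.0027 0.0398] r [ 3.1044 -0.0149  1.3419] F [ 0.1  1.1 -3.2] w 0.0487
[-0.0002 -0.0011  0.0008]
slope [0.0259 0.0085 0.0757]
```

View pics/w9.png

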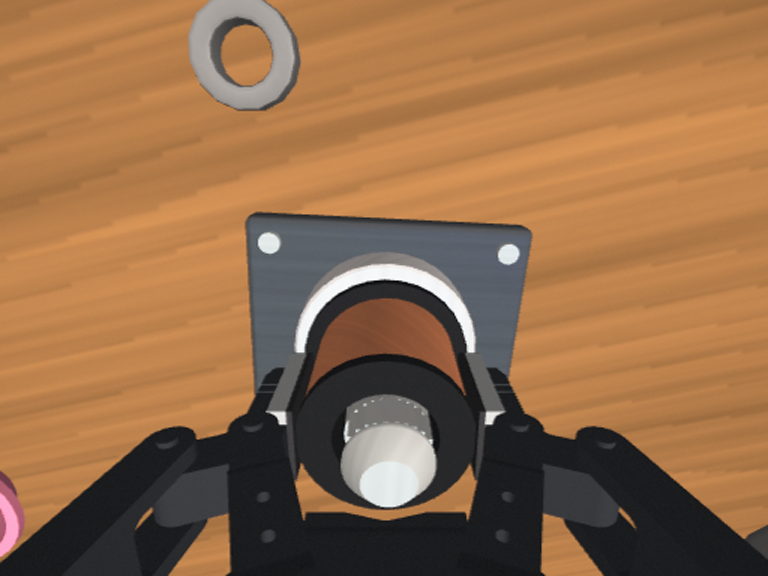

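```bash
python3 -m pendant '[[0,-0.1,0.1,0,0],[0,0,0.1,0,0],[0,0,0,0,0]]'; python3 -c "
from h import *
s=st();print(rel((.5102,.0027,.039)))"
```

```text
time: 15.15
eef_pos: [0.5113, 0.0027, 0.0396]
tool_rot: [3.103, -0.015, 1.342]
ft_force: [-0.2, 0.2, -1.4]
width: 0.0492
t 15.15 p [0.5113 0.0027 0.0396] r [ 3.1033 -0.0146  1.3421] F [-0.2  0.2 -1.4] w 0.0492
[-0.00028996 -0.00111679  0.00052736]
```

```bash
python3 -m pendant '[[0,0,0.05,0,0.8],[0,0,0,0,0.8],[0,0,0,0,0.8],[0,0,0,0,0.8]]'
python3 - <<'E'
from h import *
np.set_printoptions(precision=4,suppress=True)
s=st()
c=cam("wrist"); save(c,"w10.png",s=1.5)
m,Q=blob(c,.07,.084,(.51,.003),.024);m=np.hypot(Q[:,0]-.5097,Q[:,1]-.0027)>.0165; Q=Q[m]; w=np.linalg.lstsq(np.c_[Q[:,:2]-[.5097,.0027],np.ones(len(Q))],Q[:,2],rcond=None)[0]; print("slope",w)
E
```

```text
time: 15.65
eef_pos: [0.5119, 0.0026, 0.0389]
tool_rot: [3.102, -0.015, 1.342]
ft_force: [-0.1, -0.8, 0.2]
width: 0.0686
t 15.65 p [0.5119 0.0026 0.0389] r [ 3.1016 -0.0148  1.3418] F [-0.1 -0.8  0.2] w 0.0686
slope [ 0.0175 -0.0048  0.0752]
```

View pics/w10.png

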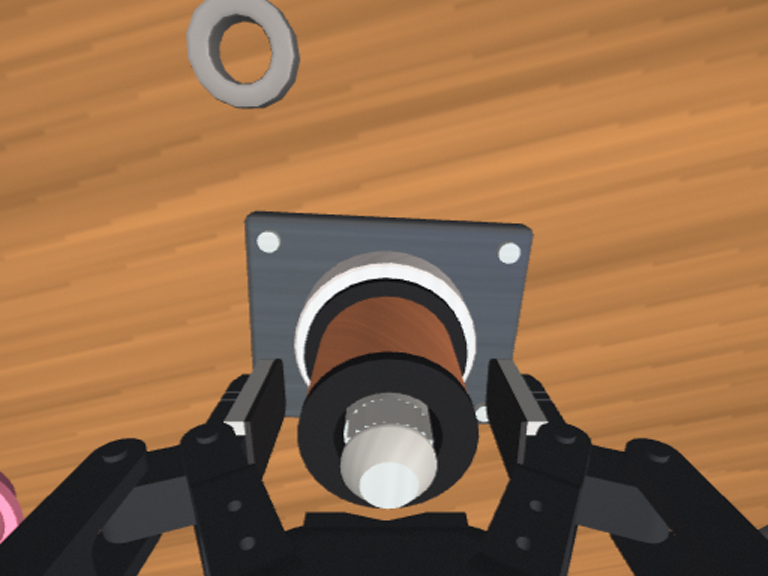

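Coil released, seated: top at 75.2 mm (expect 76; this camera reads tops about 0.8 mm low), roughly 1° slope. Raising briskly, then going to the clip.

```bash
python3 -m pendant '[[0,0,-1,0,0.8],[0,0,-2.5,0,0.8],[0,0,-2.5,0,0.8],[0,0,-2.5,0,0.8],[0,0,-2.5,0,0.8],[0,0,-2.5,0,0.8],[0,0,-2.5,0,0.8],[0,0,0,0,0.8],[0,0,0,0,0.8]]'
python3 - <<'E'
from h import *
np.set_printoptions(precision=4,suppress=True)
s=st(); c=cam("scene"); save(c,"s11.png",(225,140,325,220),7)
print(rel((.53,.237,.2)))
E
```

```text
time: 16.82
eef_pos: [0.5047, 0.0018, 0.2079]
tool_rot: [3.098, -0.015, 1.342]
ft_force: [-1.0, -0.1, 0.2]
width: 0.0683
t 16.82 p [0.5047 0.0018 0.2079] r [ 3.0976 -0.0149  1.3421] F [-1.  -0.1  0.2] w 0.0683
[ 0.2347 -0.0293  0.0102]
```

View pics/s11.png

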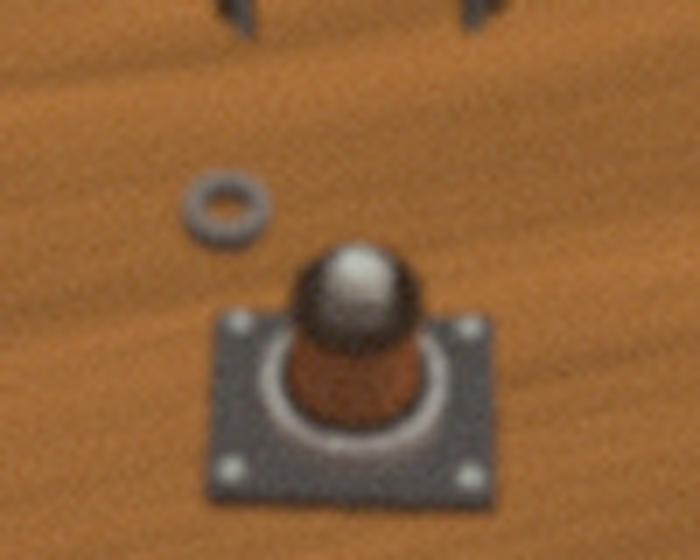

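Coil sits flush in the ring (scene crop, ring all round at (355,380)). Now to the clip, turning so the jaws lie across the tab.

```bash
python3 -m pendant '[[5.5,-0.8,0,0,1],[5.5,-0.8,0,0,1],[5.5,-0.8,0,0,1],[5.5,-0.8,0,0,1],[0,0,0,0,1]]'; python3 -c "
from h import *
s=st();print(s['q'],rel((.53,.237,.2)))"; python3 -m pendant '[[0,0,0,10,1],[0,0,0,10,1],[0,0,0,10,1],[0,0,0,10,1],[0,0,0,10,1],[0,0,0,10,1],[0,0,0,10,1],[0,0,0,10,1],[0,0,0,10,1],[0,0,0,10,1],[0,0,0,10,1],[0,0,0,10,1]]'; python3 -c "
from h import *
s=st();print(s['q'],rel((.53,.237,.2)))"
```

```text
time: 17.5
eef_pos: [0.5222, 0.228, 0.2023]
tool_rot: [3.107, -0.011, 1.337]
ft_force: [0.3, -0.0, 0.0]
width: 0.0856
t 17.5 p [0.5222 0.228  0.2023] r [ 3.1069 -0.0108  1.3373] F [ 0.3 -0.   0. ] w 0.0856
[ 0.23625856  0.06290524  1.88685954 -0.00660723  1.15602045 -1.09828171] [0.01058634 0.00542152 0.00265071]
time: 19.0
eef_pos: [0.5147, 0.2142, 0.1839]
tool_rot: [3.139, -0.011, -0.837]
ft_force: [-0.6, -0.8, -0.6]
width: 0.0855
t 19.0 p [0.5147 0.2142 0.1839] r [ 3.1386 -0.0113 -0.8374] F [-0.6 -0.8 -0.6] w 0.0855
[ 0.21751637  0.07268654  1.91171869 -0.01238582  1.15428695  1.05988535] [-0.00653874 -0.02653705 -0.01626848]
```

Run:
```python
from h import *
np.set_printoptions(precision=4,suppress=True)
s=st(); c=cam("wrist"); save(c,"w12.png",s=1.5)
for lo in (.03,.046):
    m,Q=blob(c,lo,.062,(.53,.236),.05); print("tab",cv2.minAreaRect(Q[:,:2].astype(np.float32)),len(Q),Q[:,2].mean())
```

```text
t 19.0 p [0.5147 0.2142 0.1839] r [ 3.1386 -0.0113 -0.8374] F [-0.6 -0.8 -0.6] w 0.0855
tab ((0.5310367345809937, 0.23813669383525848), (0.029936902225017548, 0.00998749490827322), 27.353397369384766) 387 0.05178785993062093
tab ((0.5310531258583069, 0.23811432719230652), (0.029935073107481003, 0.009922451339662075), 27.251249313354492) 360 0.052873222125860646
```

View pics/w12.png

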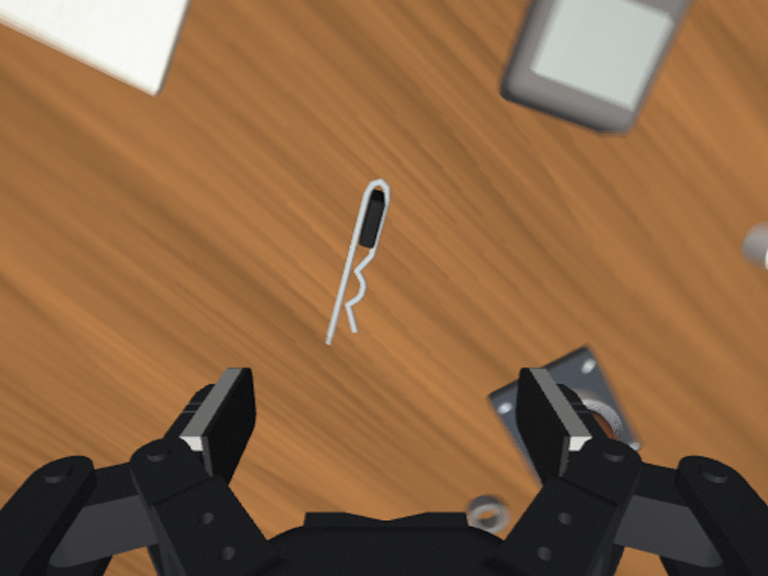

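Run:
```python
from h import *
np.set_printoptions(precision=4,suppress=True)
c=cam("wrist"); save(c,"clipw2.png",(205,110,275,240),4)
im=c["img"].astype(int); m=((im.min(2)>150)&((im.max(2)-im.min(2))<40)).astype(np.uint8); m[:,:205]=0;m[:,275:]=0;m[:110]=0;m[240:]=0
v,u=np.nonzero(m); 
# leftmost wire pixel band in rows: straight leg
L=[]
for r in range(140,228):
    k=u[v==r]
    if len(k): 
        k0=k.min(); seg=k[k<=k0+3]; L.append((seg.mean(),r))
W=np.array([onplane(c,a,b,.0025) for a,b in L])[:,:2].astype(np.float32)
vx,vy,x0,y0=cv2.fitLine(W,cv2.DIST_HUBER,0,.01,.01).ravel(); print(np.degrees(np.arctan2(vy,vx)),x0,y0,len(L))
d=np.array([vx,vy]); 
if d[0]>0:d=-d
n=np.array([-d[1],d[0]]) # clip y
tab=np.array([.531,.238]); print("tab y off from leg",(tab-[x0,y0])@n, "tip ahead", ((W-tab)@d).max())
print("pose tab rel", rel((*tab,.008)))
```

```text
27.640875 0.4807552 0.22027268 88
tab y off from leg 0.007605814548355306 tip ahead 0.10678220903779682
pose tab rel [-0.0085 -0.0286  0.1757]
```

View pics/clipw2.png

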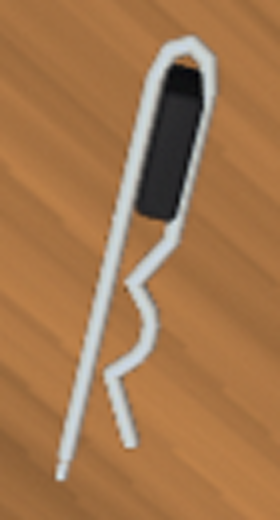

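```bash
python3 -m pendant '[[-0.4,-1,0,5,1],[-0.4,-1,1,5,1],[0,-0.8,1,5,1],[0,0,1,0,1],[0,0,1,0,1],[0,0,0,0,1]]'
python3 - <<'E'
from h import *
np.set_printoptions(precision=4,suppress=True)
s=st(); c=cam("wrist"); save(c,"w13.png",s=1.5)
m,Q=blob(c,.04,.062,(.53,.236),.05); r=cv2.minAreaRect(Q[:,:2].astype(np.float32));print("tab",r,len(Q),Q[:,2].mean())
print(rel((*r[0],.008)),np.degrees(s["tool_rot"][2]))
E
```

```text
time: 19.85
eef_pos: [0.5305, 0.2335, 0.1385]
tool_rot: [3.135, -0.011, -1.086]
ft_force: [-0.9, 0.2, -0.7]
width: 0.0852
t 19.85 p [0.5305 0.2335 0.1385] r [ 3.1345 -0.0111 -1.0862] F [-0.9  0.2 -0.7] w 0.0852
tab ((0.531266450881958, 0.2383439838886261), (0.02963683195412159, 0.009727229364216328), 27.3018856048584) 498 0.05229189813631155
[-0.0054 -0.0033  0.1311] -62.236487885576
```

View pics/w13.png

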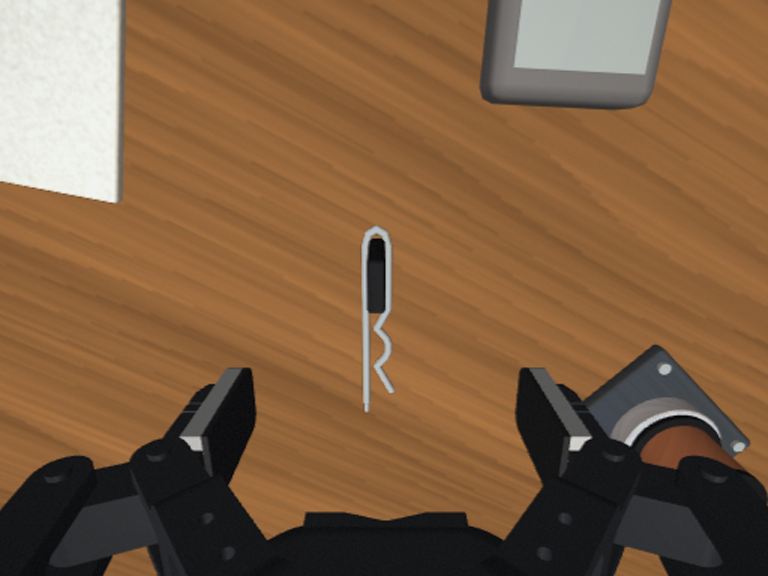

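```bash
python3 -m pendant '[[-0.3,-0.2,1,0,0.5],[-0.2,-0.1,1.2,0,0.5],[0,0,1.2,0,0.5],[0,0,1.2,0,0.5],[0,0,1.2,0,0.5],[0,0,1.2,0,0.5],[0,0,1.2,0,0.5],[0,0,1.2,0,0.5],[0,0,1,0,0.5],[0,0,0,0,0.5],[0,0,0,0,0.5]]'
python3 - <<'E'
from h import *
np.set_printoptions(precision=4,suppress=True)
s=st(); c=cam("wrist"); save(c,"w14.png",s=1.5)
print(rel((.5312,.2383,.008)),np.degrees(s["tool_rot"][2]))
E
```

```text
time: 21.28
eef_pos: [0.5314, 0.2385, 0.028]
tool_rot: [3.136, -0.012, -1.085]
ft_force: [-0.5, 0.8, 0.6]
width: 0.0425
t 21.27 p [0.5314 0.2385 0.028 ] r [ 3.1361 -0.0115 -1.0851] F [-0.5  0.8  0.6] w 0.0425
[-0.0002  0.0001  0.02  ] -62.171543343837435
```

View pics/w14.png

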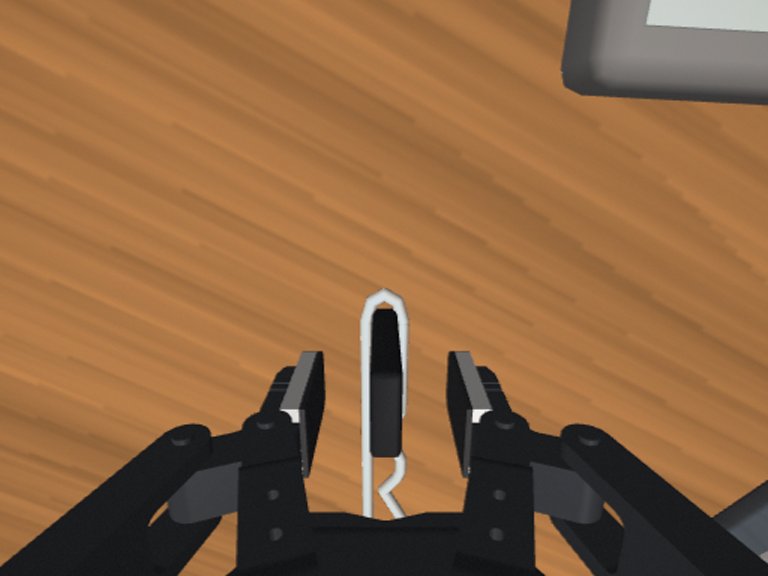

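```bash
python3 -m pendant '[[0,0,0.8,0,0.5],[0,0,0.7,0,0.5],[0,0,0.4,0,0.5],[0,0,0,0,0.5]]'; python3 -m pendant '[[0,0,0,0,0],[0,0,0,0,0],[0,0,0,0,0],[0,0,0,0,0]]'
python3 - <<'E'
from h import *
np.set_printoptions(precision=4,suppress=True)
s=st()
print(rel((.5312,.2383,.008)),np.degrees(s["tool_rot"][2]))
E
```

```text
time: 21.82
eef_pos: [0.5319, 0.2383, 0.0084]
tool_rot: [3.138, -0.012, -1.085]
ft_force: [-1.3, 0.2, 0.1]
width: 0.0429
time: 22.32
eef_pos: [0.5321, 0.2385, 0.0088]
tool_rot: [3.138, -0.012, -1.085]
ft_force: [0.6, -0.7, -0.8]
width: 0.009
t 22.32 p [0.5321 0.2385 0.0088] r [ 3.1381 -0.012  -1.085 ] F [ 0.6 -0.7 -0.8] w 0.009
[-0.0003  0.0009  0.0008] -62.16793613327655
```

Tab gripped (9 mm). Lifting level, then turning by -46° so the leg lines up with the 73.9° hole axis.

```bash
python3 -m pendant '[[0,0,-0.8,0,0],[0,0,-1.2,0,0],[0,0,-1.2,0,0],[0,0,-1.2,0,0],[0,0,-1.2,0,0],[0,0,-1.2,0,0],[0,0,-1.2,0,0],[0,0,-1.2,0,0],[0,0,-1.2,0,0],[0,0,0,0,0]]'; python3 -m pendant '[[0,0,0,-5,0],[0,0,0,-5,0],[0,0,0,-5,0],[0,0,0,-5,0],[0,0,0,-5,0],[0,0,0,-5,0],[0,0,0,-5,0],[0,0,0,-5,0],[0,0,0,-5,0],[0,0,0,0,0]]'
python3 - <<'E'
from h import *
np.set_printoptions(precision=4,suppress=True)
s=st()
print(rel((.5557,.1361,.1)),np.degrees(s["tool_rot"][2]))
E
```

```text
time: 23.58
eef_pos: [0.5326, 0.2401, 0.1219]
tool_rot: [3.141, -0.013, -1.085]
ft_force: [0.2, 0.2, -1.0]
width: 0.0089
time: 24.82
eef_pos: [0.5282, 0.2388, 0.1154]
tool_rot: [3.126, 0.003, -0.275]
ft_force: [-0.0, 0.1, -0.4]
width: 0.009
t 24.82 p [0.5282 0.2388 0.1154] r [ 3.1258  0.0027 -0.2748] F [-0.   0.1 -0.4] w 0.009
[0.0543 0.0911 0.0167] -15.745318554980493
```

```bash
python3 -m pendant '[[0.6,0.8,0,0,0],[0.6,0.9,0.1,0,0],[0.6,0.9,0.2,0,0],[0.6,0.9,0.2,0,0],[0.6,0.9,0.2,0,0],[0.6,0.9,0.2,0,0],[0.6,0.9,0.2,0,0],[0.6,0.8,0.2,0,0],[0.3,0.6,0,0,0],[0,0,0,0,0],[0,0,0,0,0]]'
python3 - <<'E'
from h import *
np.set_printoptions(precision=4,suppress=True)
s=st()
print(rel((.5557,.1361,.0873)),np.degrees(s["tool_rot"][2]))
R0=Ro.from_euler('xyz',[3.1381,-.012,-1.085]);Rn=Ro.from_euler('xyz',s["tool_rot"])
a=np.radians(-152.4); Rc=Rn*R0.inv()*Ro.from_euler('z',a); M=Rc.as_matrix(); print("clip x",M[:,0],np.degrees(np.arctan2(M[1,0],M[0,0])),"z",M[:,2])
for n in("wrist","top","scene"):
    c=cam(n)
    save(c,n+"15.png",*{"wrist":(None,1.5),"top":((200,130,290,230),6),"scene":((240,130,350,230),7)}[n])
E
```

```text
time: 26.2
eef_pos: [0.5583, 0.1443, 0.102]
tool_rot: [3.125, 0.004, -0.279]
ft_force: [0.6, 0.1, 0.2]
width: 0.0091
t 26.2 p [0.5583 0.1443 0.102 ] r [ 3.1252  0.0036 -0.2793] F [0.6 0.1 0.2] w 0.0091
[-0.0002  0.0083  0.0149] -16.00102494942168
clip x [-0.2795 -0.9601  0.013 ] -106.2323933832191 z [0.0186 0.0081 0.9998]
```

View pics/wrist15.png

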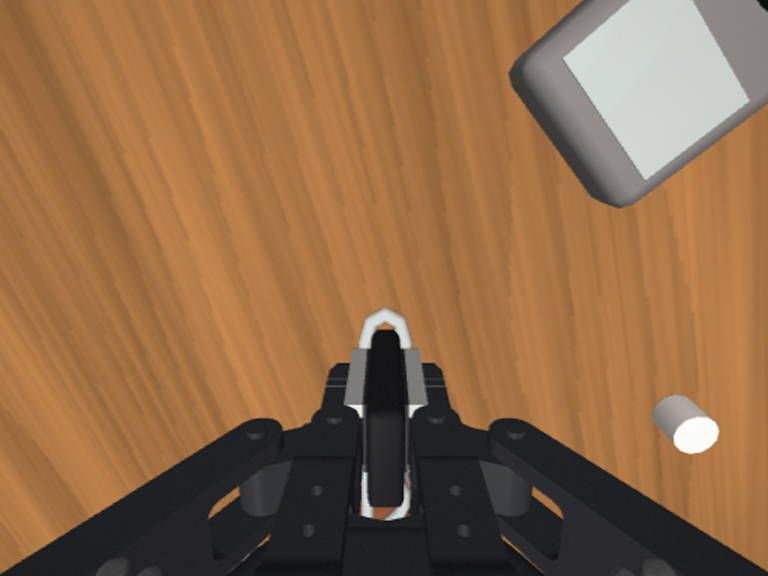

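View pics/top15.png

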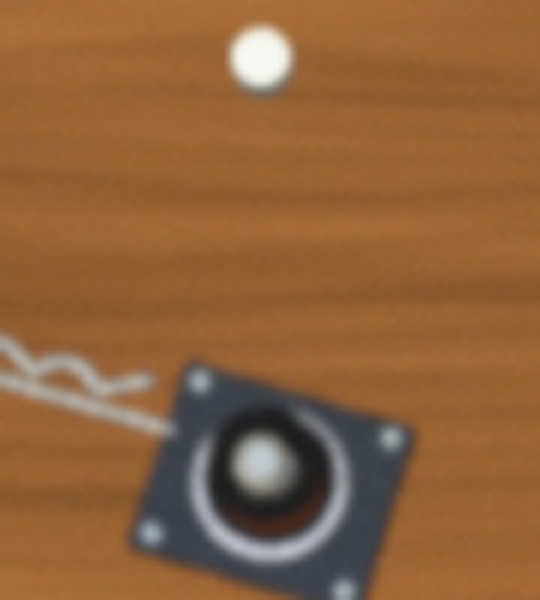

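View pics/scene15.png

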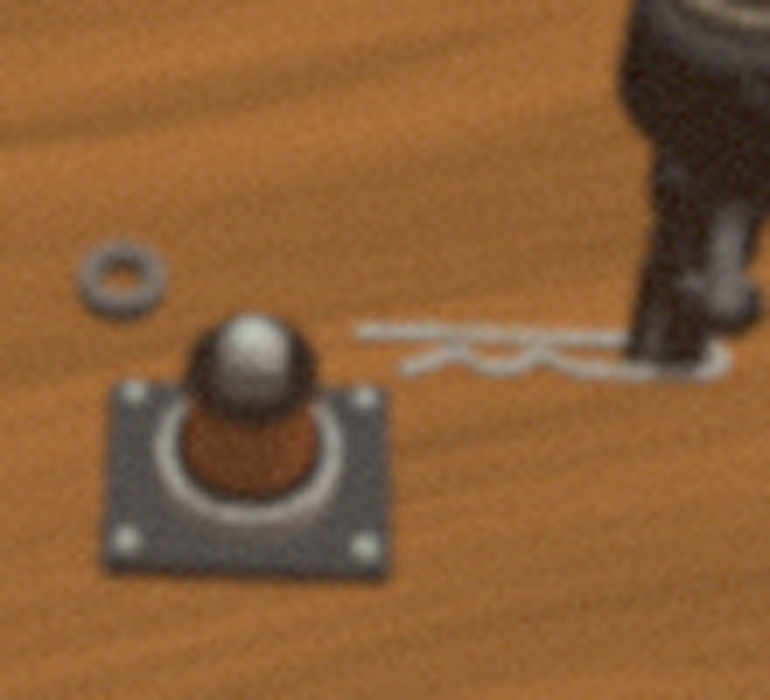

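```bash
python3 -m pendant '[[0,0,0.7,0,0],[0,0,0.6,0,0],[0,0,0.2,0,0],[0,0,0,0,0]]'
python3 - <<'E'
from h import *
np.set_printoptions(precision=4,suppress=True)
s=st()
R0=Ro.from_euler('xyz',[3.1381,-.012,-1.085]);Rn=Ro.from_euler('xyz',s["tool_rot"])
Rc=(Rn*R0.inv()*Ro.from_euler('z',np.radians(-152.4))).as_matrix(); print(Rc[:,0],np.degrees(np.arctan2(Rc[1,0],Rc[0,0])))
# grip point in tool (0,.0009,-.0182) (clip origin at z=.027 when TCP z=.0088)
g=np.array(s["eef_pos"])+Rn.as_matrix()@[0,.0009,-.0182]
home=g+Rc@[.06,-.00725,-.0245]; tip=g+Rc@[.111,-.00725,-.0245]; print("grip",g,"home",home,"tip",tip)
hole=np.array([.5097,.0027,.081]); ax=np.array([np.cos(np.radians(73.9)),np.sin(np.radians(73.9))]); n=np.array([-ax[1],ax[0]])
for nm,p in(("home",home),("tip",tip)): d=p-hole; print(nm,"along",d[:2]@ax,"side",d[:2]@n,"up",d[2])
for nme in("top","scene"):
    c=cam(nme); im=c["img"].copy(); S=8
    u0,v0=[int(x) for x in proj(c,hole)]; x0=u0-45;y0=v0-35
    b=cv2.resize(im[y0:y0+70,x0:x0+95],None,fx=S,fy=S,interpolation=2)
    q=lambda p: tuple(int((a-o+.5)*S) for a,o in zip(proj(c,p),(x0,y0)))
    cv2.circle(b,q(hole+[0,0,.013]),4,(255,0,0),-1); cv2.circle(b,q(tip),4,(0,255,0),-1); cv2.circle(b,q(home),4,(0,0,255),-1)
    cv2.line(b,q(hole+np.r_[ax*.1,0]),q(hole-np.r_[ax*.03,0]),(255,255,0),1)
    cv2.imwrite(f"pics/{nme}16.png",b[:,:,::-1])
E
```

```text
time: 26.85
eef_pos: [0.5576, 0.1448, 0.0855]
tool_rot: [3.125, 0.004, -0.278]
ft_force: [-0.2, -0.3, -1.0]
width: 0.0092
t 26.85 p [0.5576 0.1448 0.0855] r [ 3.1248  0.0045 -0.2779] F [-0.2 -0.3 -1. ] w 0.0092
[-0.2781 -0.9604  0.0133] -106.15072645299736
grip [0.5575 0.1442 0.1037] home [0.5334 0.0884 0.0801] tip [0.5192 0.0394 0.0808]
home along 0.08889163977451914 side 0.0010318558900961456 up -0.000890282215468205
tip along 0.037896203344881654 side 0.0010770043863203085 up -0.00020952898257764474
```

View pics/top16.png

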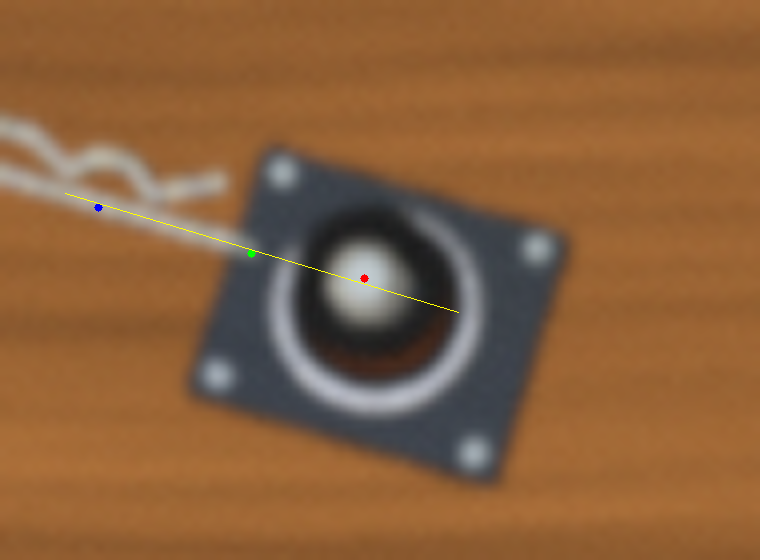

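View pics/scene16.png

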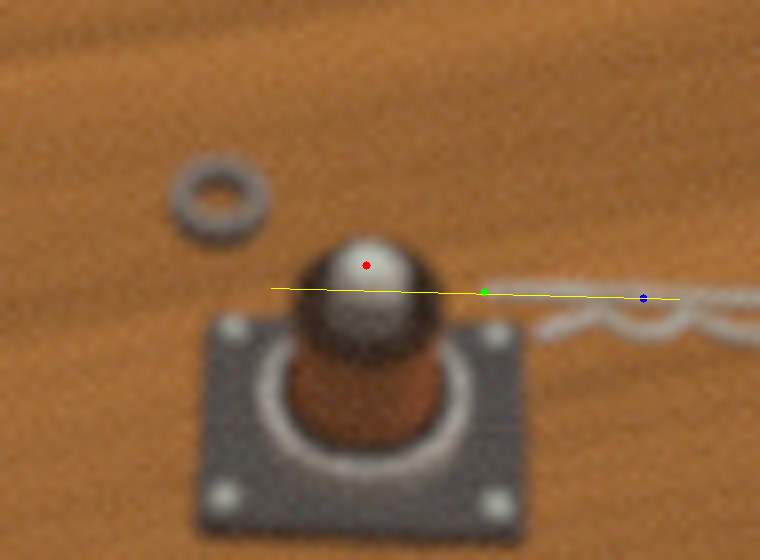

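Run:
```python
from h import *
np.set_printoptions(precision=4,suppress=True)
hole=np.array([.5097,.0027,.081]); a=np.radians(73.9); ax=np.array([np.cos(a),np.sin(a),0]); n=np.array([-ax[1],ax[0],0])
for nme in("top","scene"):
    c=cam(nme); g=cv2.GaussianBlur(c["img"],(0,0),.6).astype(float)
    g=g.min(2) # brightness of grey wire (wood has low blue)
    out=[]
    for al in np.arange(.046,.072,.003):
        p=hole+ax*al
        u,v=proj(c,p)
        # scan along image vertical
        vs=np.arange(v-2.6,v+2.61,.2); pr=cv2.remap(g.astype(np.float32),np.full((1,len(vs)),u,np.float32),vs[None].astype(np.float32),cv2.INTER_LINEAR)[0]
        w=np.clip(pr-np.percentile(pr,30),0,None); vc=(w*vs).sum()/w.sum()
        if nme=="top":
            q=onplane(c,u,vc,.081); out.append((al,vc-v,(q-hole)@n*1e3))
        else:
            out.append((al,vc-v,-(vc-v)/ (abs(proj(c,p+[0,0,.01])[1]-v)/10)))
    print(nme); print(np.array(out))
    # pin top
    m,Q=blob(c,.0915,.1,(.51,.003),.03); print(Q.mean(0),len(Q), cv2.minEnclosingCircle(Q[:,:2].astype(np.float32)))
    m,Q=blob(c,.007,.018,(.51,.003),.085);print("plate",cv2.minAreaRect(Q[:,:2].astype(np.float32)))
```

```text
top
[[ 0.046  -0.2839 -0.6912]
 [ 0.049  -0.2524 -0.6147]
 [ 0.052  -0.2421 -0.5896]
 [ 0.055  -0.2788 -0.6792]
 [ 0.058  -0.2816 -0.6862]
 [ 0.061  -0.2531 -0.6167]
 [ 0.064  -0.2604 -0.6347]
 [ 0.067  -0.3585 -0.8739]
 [ 0.07   -0.7957 -1.9404]]
[0.5098 0.0021 0.0934] 36 ((0.510158121585846, 0.0017752903513610363), 0.009343334473669529)
plate ((0.5095043182373047, 0.002260744571685791), (0.10996836423873901, 0.09025201946496964), 73.71637725830078)
scene
[[ 0.046  -0.664   2.6469]
 [ 0.049  -0.6601  2.6313]
 [ 0.052  -0.6655  2.6528]
 [ 0.055  -0.7041  2.8067]
 [ 0.058  -0.7354  2.9319]
 [ 0.061  -0.4048  1.6139]
 [ 0.064  -0.0895  0.357 ]
 [ 0.067   0.0749 -0.2988]
 [ 0.07    0.2797 -1.1153]]
[0.5117 0.0042 0.0937] 29 ((0.5114824175834656, 0.004922153428196907), 0.009249201975762844)
plate ((0.5113552808761597, 0.0031285658478736877), (0.1084044948220253, 0.09116069227457047), 73.68299102783203)
```

Run:
```python
from h import *
np.set_printoptions(precision=4,suppress=True)
s=st()
hole=np.array([.5097,.0027,.081]); a=np.radians(73.9); ax=np.array([np.cos(a),np.sin(a),0]); n=np.array([-ax[1],ax[0],0])
for nme in("top","scene"):
    c=cam(nme); P=pts(c); d=P-hole; al=d@ax; si=d@n
    m=(P[...,2]>.06)&(P[...,2]<.1)&(al>.03)&(al<.11)&(abs(si)<.035)&(c["z_map"]>0)
    for lo in (.036,.046,.056,.066,.076,.09):
        k=m&(al>lo)&(al<lo+.01)&(abs(si)<.006); print(nme,lo,k.sum(),P[k][:,2].mean() if k.any() else 0, np.percentile(P[k][:,2],[10,90]) if k.any() else 0, si[k].mean())
    m2,Q=blob(c,.0915,.1,(.51,.003),.02); print("pintop",Q[:,2].mean()); m2,Q=blob(c,.072,.08,(.51,.003),.03); print("coiltop",Q[:,2].mean() if len(Q) else 0)
c=cam("wrist"); P=pts(c); g=s["eef_pos"]
m,Q=blob(c,.11,.15,g[:2]-ax[:2]*0,.03); 
h=np.histogram(Q[:,2],20); print(h)
k=(P[...,2]>.06)&(P[...,2]<.1)&(c["z_map"]>0); v,u=np.nonzero(k); q=k&(np.mgrid[:384,:512][0]<232); print("bend wire",q.sum(),P[q].mean(0),np.percentile(P[q][:,2],[10,50,90]) if q.any() else 0)
```

```text
t 27.05 p [0.558  0.1448 0.0861] r [ 3.1253  0.0034 -0.2779] F [ 0.5  0.4 -1.1] w 0.0093
top 0.036 5 0.08287329576274453 [0.0812 0.0844] -0.0002579221040243843
top 0.046 7 0.08289035750648774 [0.0816 0.0838] -0.0002381923225149812
top 0.056 8 0.08220290899375032 [0.0814 0.0831] -0.00031319424922271016
top 0.066 8 0.08223755998671607 [0.0809 0.0838] -0.0002817235707737113
top 0.076 7 0.08371995795361686 [0.0814 0.0861] 0.00040244822759533566
top 0.09 8 0.0815570417074923 [0.0792 0.0846] 6.79714879039758e-05
pintop 0.09331560166524859
coiltop 0.07569764000113464
scene 0.036 3 0.08201135228640284 [0.0813 0.0827] 0.00042109829899072
scene 0.046 8 0.08305983284782971 [0.0806 0.0854] -0.0017859290727174218
scene 0.056 8 0.08264018562595296 [0.0796 0.0853] -0.0010769906653616114
scene 0.066 8 0.08165945734965428 [0.0796 0.0837] -0.0007270044409124298
scene 0.076 8 0.08237775312496158 [0.0804 0.0845] 0.0002358602737015941
scene 0.09 8 0.08122321375154197 [0.0797 0.0829] 0.0012793569230141889
pintop 0.09380793375968267
coiltop 0.07581787716064788
(array([ 186,  207,  198,  156,  149,  189,  346,  211,  265,  640, 1779,
        496,  452,  481,  600, 1280,  636,  108,   19,  121]), array([0.1101, 0.1121, 0.114 , 0.116 , 0.118 , 0.12  , 0.122 , 0.124 ,
       0.126 , 0.128 , 0.13  , 0.132 , 0.134 , 0.136 , 0.138 , 0.14  ,
       0.142 , 0.144 , 0.146 , 0.148 , 0.15  ]))
bend wire 715 [0.5624 0.1586 0.0826] [0.08   0.0814 0.0887]
```

Depth in two views puts the leg at z≈80.5 mm and within 0.5 mm of the hole axis. Pushing in, watching the force.

```bash
cat >> h.py <<'E'
def clip():
    s=st(); R0=Ro.from_euler('xyz',[3.1381,-.012,-1.085]);Rn=Ro.from_euler('xyz',s["tool_rot"])
    Rc=(Rn*R0.inv()*Ro.from_euler('z',np.radians(-152.4))).as_matrix()
    g=np.array(s["eef_pos"])+Rn.as_matrix()@[0,.0009,-.0182]
    hole=np.array([.5097,.0027,.081]); a=np.radians(73.9); ax=np.array([np.cos(a),np.sin(a),0]); n=np.array([-ax[1],ax[0],0])
    home=g+Rc@[.06,-.00725,-.0245]; d=home-hole
    print("home along %.4f side %.4f up %.4f yaw %.1f xz %.3f"%(d@ax,d@n,d[2],np.degrees(np.arctan2(Rc[1,0],Rc[0,0])),Rc[2,0]), "need tool",np.round(Rn.as_matrix().T@(-d)*100,2),"F along",round(float(s["ft_force"]@ax),2))
E
python3 -c "
from h import *
clip()"
python3 -m pendant '[[0,0.5,0,0,0],[0,0.6,0,0,0],[0,0.6,0,0,0],[0,0.5,0,0,0],[0,0,0,0,0]]'
python3 -c "
from h import *
clip()"
```

```text
t 27.2 p [0.558  0.1448 0.0862] r [ 3.1252  0.0033 -0.2779] F [-0.2  0.4 -0.7] w 0.0093
home along 0.0890 side 0.0006 up -0.0002 yaw -106.2 xz 0.013 need tool [0.04 8.9  0.12] F along 0.29
time: 27.82
eef_pos: [0.5515, 0.1217, 0.0868]
tool_rot: [3.125, 0.003, -0.279]
ft_force: [-0.1, 0.7, -0.4]
width: 0.0096
t 27.82 p [0.5515 0.1217 0.0868] r [ 3.1252e+00  3.0000e-03 -2.7850e-01] F [-0.1  0.7 -0.4] w 0.0096
home along 0.0650 side 0.0005 up 0.0004 yaw -106.2 xz 0.013 need tool [0.03 6.5  0.15] F along 0.69
```

```bash
python3 -m pendant '[[0,0.1,0.1,0,0],[0,0.5,0,0,0],[0,0.5,0,0,0],[0,0,0,0,0]]'
python3 - <<'E'
from h import *
clip()
for nme in("top","scene"):
    c=cam(nme); u,v=[int(x) for x in proj(c,(.5097,.0027,.081))]; save(c,nme+"17.png",(u-30,v-25,u+40,v+25),10)
E
```

```text
time: 28.32
eef_pos: [0.5484, 0.1105, 0.0859]
tool_rot: [3.125, 0.003, -0.278]
ft_force: [0.2, -1.0, -1.0]
width: 0.0097
t 28.32 p [0.5484 0.1105 0.0859] r [ 3.1252e+00  3.0000e-03 -2.7830e-01] F [ 0.2 -1.  -1. ] w 0.0097
home along 0.0534 side 0.0004 up -0.0005 yaw -106.2 xz 0.013 need tool [0.02 5.34 0.04] F along -0.91
```

View pics/scene17.png

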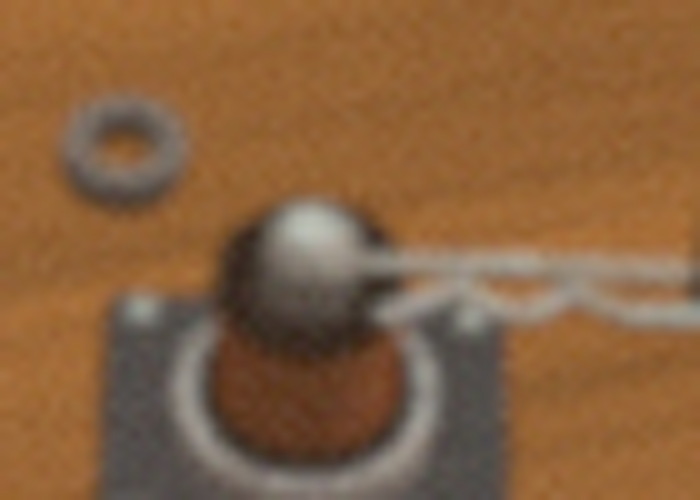

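View pics/top17.png

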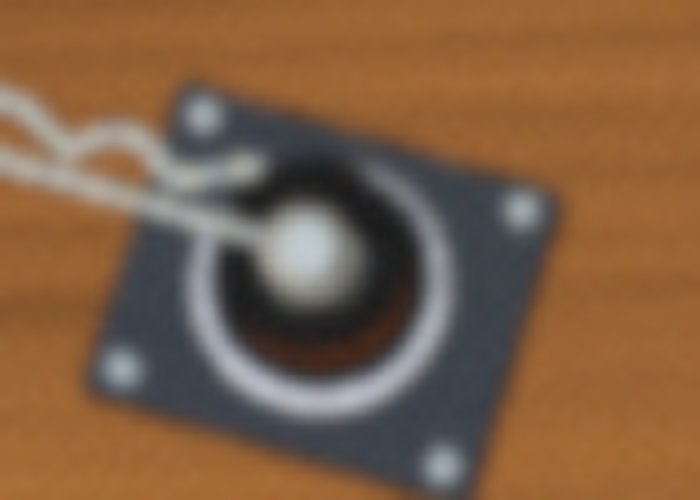

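The tip is inside the pin (it disappears at top (260,245), with no reaction force). Continuing.

```bash
python3 -m pendant '[[0,0.5,0,0,0],[0,0.5,0,0,0],[0,0.5,0,0,0],[0,0,0,0,0]]'
python3 -c "
from h import *
clip()"
```

```text
time: 28.92
eef_pos: [0.5441, 0.0954, 0.0863]
tool_rot: [3.125, 0.003, -0.278]
ft_force: [0.1, -0.0, -0.2]
width: 0.0094
t 28.93 p [0.5441 0.0954 0.0863] r [ 3.1253e+00  2.8000e-03 -2.7790e-01] F [ 0.1 -0.  -0.2] w 0.0094
home along 0.0377 side 0.0003 up -0.0001 yaw -106.2 xz 0.013 need tool [0.02 3.77 0.05] F along 0.03
```

```bash
python3 -m pendant '[[0,0.5,0,0,0],[0,0.5,0,0,0],[0,0.5,0.05,0,0],[0,0,0,0,0]]'
python3 -c "
from h import *
clip()"
```

```text
time: 29.42
eef_pos: [0.5412, 0.0801, 0.0868]
tool_rot: [3.127, -0.001, -0.277]
ft_force: [1.8, -1.3, -0.5]
width: 0.0093
t 29.43 p [0.5412 0.0801 0.0868] r [ 3.1269e+00 -1.4000e-03 -2.7730e-01] F [ 1.8 -1.3 -0.5] w 0.0093
home along 0.0222 side -0.0012 up 0.0003 yaw -106.1 xz 0.011 need tool [-0.13  2.22  0.06] F along -0.77
```

```bash
python3 -m pendant '[[-0.1,0.5,0,0,0],[0,0.5,0,0,0],[0,0.4,0,0,0]]'
python3 -c "
from h import *
clip()"
```

```text
time: 29.8
eef_pos: [0.5377, 0.0671, 0.0879]
tool_rot: [3.13, -0.005, -0.277]
ft_force: [1.1, -0.5, -0.9]
width: 0.0092
t 29.8 p [0.5377 0.0671 0.0879] r [ 3.1297 -0.0051 -0.2769] F [ 1.1 -0.5 -0.9] w 0.0092
home along 0.0088 side -0.0015 up 0.0011 yaw -106.1 xz 0.008 need tool [-0.16  0.87  0.12] F along -0.19
```

```bash
python3 -m pendant '[[-0.1,0.5,0.1,0,0],[0,0.4,0,0,0],[0,0,0,0,0]]'
python3 - <<'E'
from h import *
clip()
for nme in("top","scene"):
    c=cam(nme); u,v=[int(x) for x in proj(c,(.5097,.0027,.081))]; save(c,nme+"18.png",(u-40,v-25,u+40,v+25),9)
E
```

```text
time: 30.18
eef_pos: [0.533, 0.0579, 0.0863]
tool_rot: [3.13, -0.003, -0.278]
ft_force: [1.1, 0.9, 0.1]
width: 0.0093
t 30.18 p [0.533  0.0579 0.0863] r [ 3.1296e+00 -2.6000e-03 -2.7830e-01] F [1.1 0.9 0.1] w 0.0093
home along -0.0014 side 0.0006 up -0.0004 yaw -106.2 xz 0.009 need tool [ 0.06 -0.14 -0.04] F along 1.21
```

View pics/scene18.png

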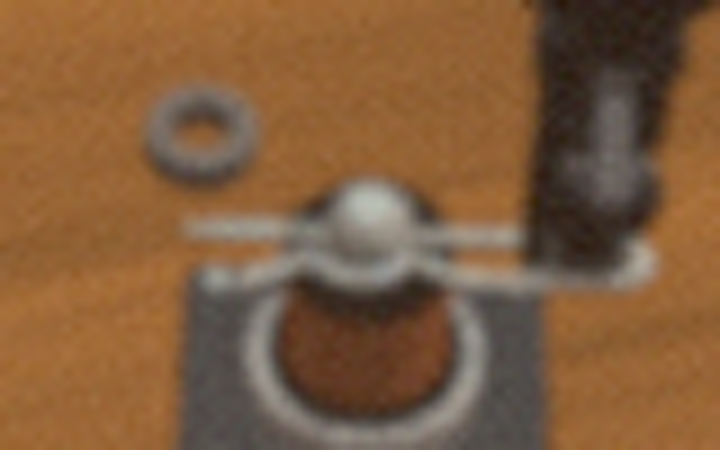

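View pics/top18.png

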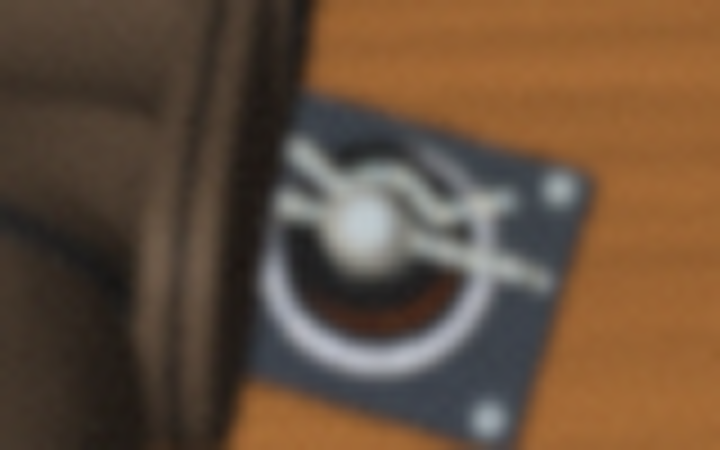

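The clip is through with its wave round the shank (top: tip (548,283), wave crest about (392,180), pin (368,225)). It may be a couple of mm past home, so I'll measure that from the tip.

```bash
cat >> h.py <<'E'
def tipcheck(tag):
    hole=np.array([.5097,.0027,.081]); a=np.radians(73.9); ax=np.array([np.cos(a),np.sin(a),0])
    for nme in("top","scene"):
        c=cam(nme); g=c["img"].min(2).astype(np.float32); u,v=[int(x) for x in proj(c,hole)]
        o=[]
        for al in np.arange(-.038,-.062,-.001):
            uu,vv=proj(c,hole+ax*al); o.append(max(cv2.remap(g,np.float32([[uu]]),np.float32([[vv+k]]),1)[0,0] for k in (-1,-.5,0,.5,1)))
        print(nme,np.round(o).astype(int))
        save(c,nme+tag+".png",(u-40,v-25,u+40,v+25),9)
E
python3 -c "
from h import *
tipcheck('19')"
```

```text
top [161 158 155 153 149 145 141 136 131 129 126 124 122 123 117 107  98  88
  75  65  60  55  52  51]
scene [134 134 133 132 130 127 124 120 116 112 110 108 101  93  85  75  64  59
  55  51  49  48  48  50]
```

```bash
python3 -m pendant '[[0,-0.25,0,0,0],[0,0,0,0,0]]'
python3 -c "
from h import *
clip();tipcheck('20')"
```

```text
time: 30.62
eef_pos: [0.5329, 0.0608, 0.0859]
tool_rot: [3.129, 0.0, -0.278]
ft_force: [1.0, -0.1, -0.2]
width: 0.0093
t 30.62 p [0.5329 0.0608 0.0859] r [ 3.1285e+00  1.0000e-04 -2.7770e-01] F [ 1.  -0.1 -0.2] w 0.0093
home along 0.0014 side 0.0014 up -0.0008 yaw -106.1 xz 0.010 need tool [ 0.14  0.14 -0.07] F along 0.14
top [158 150 146 143 140 137 131 128 126 125 124 123 114 104  92  83  75  70
  65  60  57  54  52  51]
scene [127 125 123 121 121 122 122 122 121 117 108  99  88  76  66  58  57  55
  52  51  51  53  54  55]
```

View pics/top20.png

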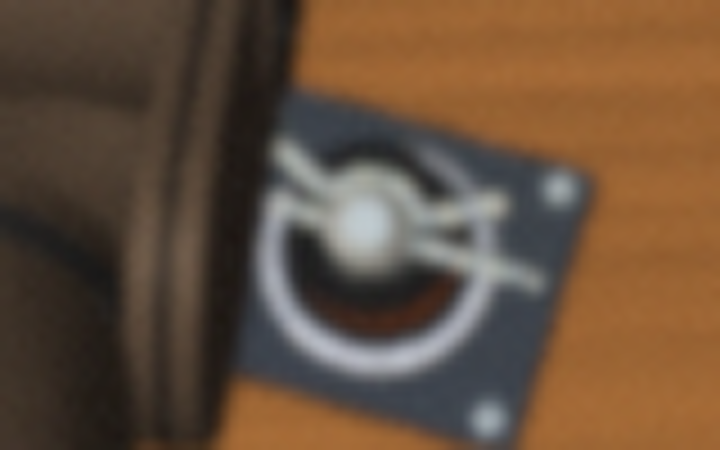

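The wave is now concentric round the shank and the tip is 52 mm past the axis (51 nominal). Releasing.

```bash
python3 -m pendant '[[0,0,0,0,0.35],[0,0,0,0,0.35],[0,0,0,0,0.35],[0,0,-0.8,0,0.4],[0,0,-1.2,0,0.4],[0,0,-1.5,0,0.4],[0,0,-1.5,0,0.4],[0,0,-1.5,0,0.4],[0,0,-1.5,0,0.4],[0,0,-1.5,0,0.4],[0,0,0,0,0.4]]'
python3 - <<'E'
from h import *
np.set_printoptions(precision=4,suppress=True)
s=st();tipcheck('21')
c=cam("wrist"); save(c,"w21.png",s=1.5)
m,Q=blob(c,.11,.15,(.5335,.06),.04); 
if len(Q): r=cv2.minAreaRect(Q[:,:2].astype(np.float32)); print("tab",r,len(Q),np.percentile(Q[:,2],[50,90]))
E
```

```text
time: 32.1
eef_pos: [0.5346, 0.0619, 0.1907]
tool_rot: [3.13, -0.005, -0.278]
ft_force: [-0.0, -0.5, -0.1]
width: 0.0343
t 32.1 p [0.5346 0.0619 0.1907] r [ 3.1296 -0.0052 -0.2777] F [-0.  -0.5 -0.1] w 0.0343
top [160 151 145 140 137 133 129 127 128 125 116 111 101  90  80  74  69  66
  63  60  56  54  52  51]
scene [93 90 86 83 78 74 70 70 70 68 64 59 56 55 56 53 51 50 52 55 55 57 58 57]
tab ((0.5366503596305847, 0.06535997241735458), (0.030222583562135696, 0.009607348591089249), 74.0422592163086) 559 [0.1225 0.1244]
```

View pics/w21.png

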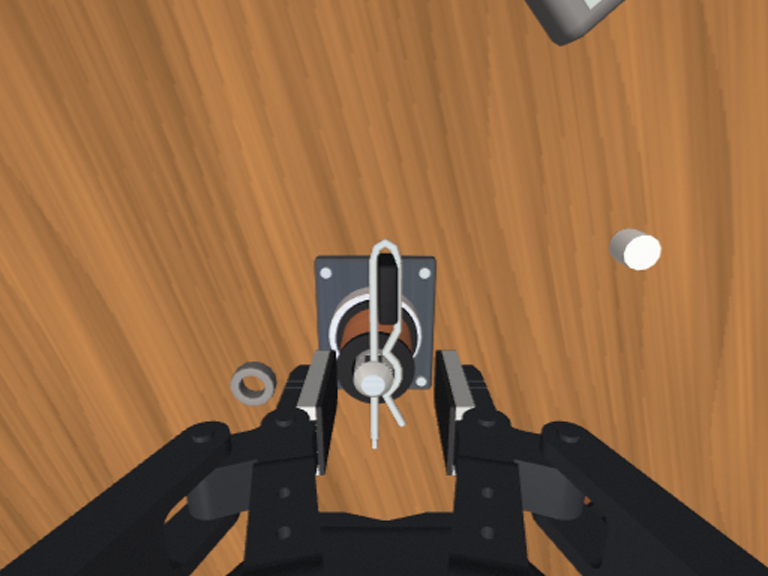

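View pics/scene21.png

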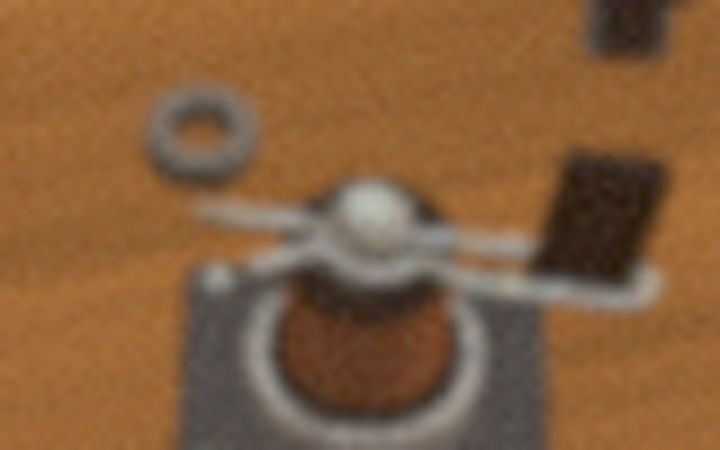

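View pics/top21.png

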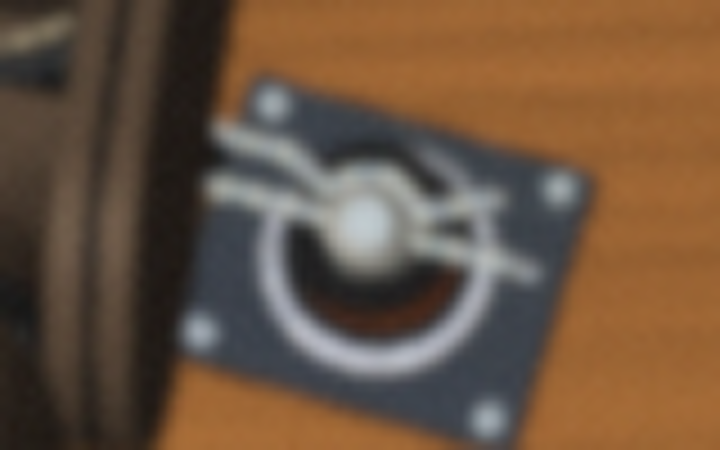

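```bash
python3 -m pendant '[[0,0,-1,0,0.4],[0,0,-1,0,0.4],[0,0,0,0,0.4],[0,0,0,0,0.4]]'
python3 - <<'E'
from h import *
np.set_printoptions(precision=4,suppress=True)
hole=np.array([.5097,.0027,.081]); a=np.radians(73.9); ax=np.array([np.cos(a),np.sin(a),0]); n=np.array([-ax[1],ax[0],0])
c=cam("wrist"); s=st(); save(c,"w22.png",(190,130,310,320),3)
m,Q=blob(c,.115,.135,(.5365,.065),.03); al=(Q-hole)@ax; pf=np.polyfit(al,Q[:,2],1); print("tab top pitch",pf[0],"centre",al.mean(),((Q-hole)@n).mean(),np.median(Q[:,2]),len(Q))
P=pts(c); d=P-hole; A=d@ax; S=d@n
for lo in (-.05,-.04,-.03,-.02,.02,.03,.04):
    k=(A>lo)&(A<lo+.008)&(abs(S)<.005)&(P[...,2]>.065)&(P[...,2]<.1); print(lo,k.sum(),P[k][:,2].mean() if k.any() else None, np.median(S[k]) if k.any() else 0)
m,Q=blob(c,.071,.08,(.51,.003),.024); print("coil top",np.median(Q[:,2]))
t=cam("top")
print([np.round(onplane(t,u/1.5,v/1.5,0),3) for u,v in ((365,210),(379,379))])
save(t,"top22.png",s=1.5)
E
```

```text
time: 32.75
eef_pos: [0.5325, 0.0623, 0.2079]
tool_rot: [3.128, 0.002, -0.278]
ft_force: [0.5, -0.4, -0.6]
width: 0.0345
t 32.8 p [0.5326 0.0623 0.2079] r [ 3.1281  0.0021 -0.2779] F [-0.3 -0.6  1.2] w 0.0341
tab top pitch -0.15938348581494086 centre 0.06845473092821021 -0.008355602139872124 0.12252687243934038 481
-0.05 18 0.08900469245859903 -0.00026489195354403633
-0.04 38 0.08851148946446429 -0.00028069791147575354
-0.03 44 0.08553860561495162 -0.00031150488375239526
-0.02 38 0.08419460919510238 -0.0002873945115244855
0.02 81 0.0765164126026753 -0.00027217465042184374
0.03 40 0.07789476020291053 -0.0002975147996922212
0.04 41 0.07661264887207347 -0.00030398430477695615
coil top 0.07536100875491045
[array([0.712, 0.012, 0.   ]), array([ 0.399, -0.021,  0.   ])]
```

View pics/w22.png

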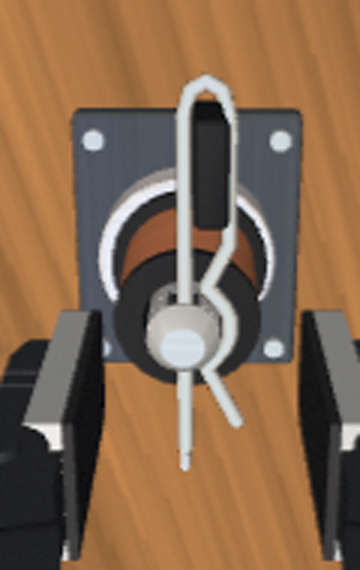

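View pics/top22.png

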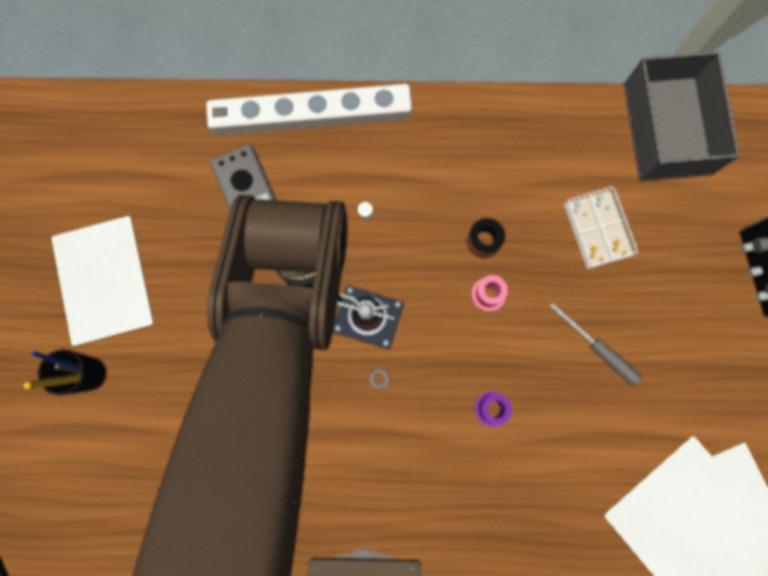

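```bash
python3 -c "
from rig import workorder
print(workorder.finish_job())"
```

```text
the job is handed in; nothing more can be done
None
```

The coil with the tapered foot is seated in the cup, the hairpin clip is home through the pin, and I handed the job in at about 33 s of the 62 s allowed. No verdict is reported on hand-in.

**Coil:** I gripped the body, lowered it slowly over the pin until it touched, then released it. Its top read 75.4 mm (76 expected; this camera reads tops about 0.8 mm low), and the cup ring showed evenly round it. The fitted top slope was about 1°.

**Clip:** I pushed the straight leg through the cross hole. My first push went about 2–3 mm too far, so I drew it back, released and withdrew. Last checks:
- **Position:** the home point is about 1–1.5 mm from the hole's centre and the leg lies at 74°, matching the hole.
- **Sag:** the tail sags about 9° (0.16 rad) onto the coil, within the 17° and 23° limits.
- **Sprung leg:** its wave lies round the shank in the pictures. I couldn't read the joint angle directly.

**Other items:** the plain coil, screwdriver, cap and ferrite ring appear where they were in the last top view.

**Disagreements:**
- **Scene camera:** it showed the stand shifted 1.5–2 mm and the leg about 2.6 mm higher than the other measurements. I relied on the wrist and top views and on depth.
- **Overshoot:** the arm's position gave 1.4 mm and the tip's position in the pictures about 3.5 mm, so I drew back by a value in between.
- **Tool tilt:** it drifted up to about 2.5° during fast moves. I worked around it with slow rows and corrections.

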